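# Scoop broken porcelain out of the tray into the waste bin

## Task

A porcelain plate has broken in the shallow metal tray: slide the hand scoop under all three pieces, pressing lightly on the tray and running them up against its far lip without ramming it, then carry them over and tip them into the round waste bin. The pieces are sharp, so never touch them with the gripper or arm; take the scoop by its black grip. Finish by laying the empty scoop flat in the tray and letting go, and leave the other glassware and boxes where they stand.

Things in the scene. Friction and masses are not known exactly. Their poses are not given: they have to be found in the camera images.
- tray: shallow bare metal tray, fixed, 260 mm long (its x) x 180 mm wide (y), floor 4 mm thick, lips 18 mm high and 4 mm thick along both sides (inner faces y = +/-86 mm) and across the far end (inner face x = +126 mm); the near end (-x) is open. Origin: centre of the underside, on the worktop.
- scoop: steel hand scoop, loose, 0.16 kg: flat pan 85 mm long (its x) x 115 mm wide (y), floor 2 mm thick, open at the front (+x), side walls 22 mm high, 2 mm thick, back wall 26 mm. A black grip, 18 mm thick (y) x 28 mm deep, rises from the back wall, leaning back 20 degrees (upward direction (-0.342, 0, 0.940)), its top 92 mm above the underside. Origin: centre of the pan's underside.
- scoop_grip (a point): middle of the scoop's black grip, where to pinch it across its 18 mm thickness with the fingers pointing down along the leaning grip; in the scoop's frame at (-61.3, 0, 64.7) mm; the grip goes on 30 mm above and 35 mm below this point along its axis
- scoop_edge (a point): middle of the scoop's straight front edge, at its underside: (42.5, 0, 0) mm in the scoop's frame
- plate_piece: flat D-shaped piece of white porcelain about 46 x 37 mm, 7 mm thick, underside bevelled all round so that the rim stands 3.5 mm off the floor; origin on its underside
- chip_1: chunky white porcelain chip about 24 mm wide, 16 mm high; origin on its underside as it first lies
- chip_2: chunky white porcelain chip about 25 mm wide, 13 mm high; origin on its underside as it first lies
- bin: round grey plastic waste bin, open on top, fixed, 85 mm high, 172 mm across at the rim and 148 mm at the foot, walls 4 mm, floor 5 mm; origin: centre of the underside
- bin_mouth (a point): centre of the bin's mouth, 85 mm above the worktop
- crucible: small porcelain crucible, a whole cup 41 mm wide, 34 mm high; a loose bystander; origin: centre of the underside
- beaker_50: small empty glass beaker, 46 mm wide, 56 mm high; a loose bystander; origin: centre of the underside
- slide_box: white cardboard box, 53 x 77 x 22 mm; a loose bystander; origin: centre of the underside
- petri_3: covered petri dish, 93 mm wide, 16 mm high; a loose bystander; origin: centre of the underside
There are look-alikes about, which are no part of the job. There is more than one size of the bin; the job needs the larger.

How it is judged:
By the outcome, as a careful person would: the job done as asked, in the order asked, and still so for the second after the job is handed in, with the robot touching nothing.
It also fails if it takes over 72 s, if anything falls off the work surface, if the arm or the gripper's body presses on something with over 40 N, if the wrist force passes 120 N, or if a joint passes its speed limit or range.

## Robot

A 6-joint arm with a two-finger parallel gripper is mounted at the origin on a cart in front of the work surface, level with it; the furniture and walls round the work are solid. World frame = base frame: x ahead of the robot, y to its left, z up, the work surface at z = 0. Lengths are in m, angles in degrees, forces in N, time in s.
With the tool pointing down it reaches from about 0.25 to 0.775 m from the base axis. Payload 4 kg.
Tool frame: the origin (TCP) lies midway between the tips of the shut fingers; the grasp point (between the pads) lies 19 mm behind it (env.tcp_to_grasp is the z of the grasp point in the tool frame, in m); z points along the fingers, y is the direction in which the jaws open and shut (so a half turn about z gives the same grasp; the last joint's range is limited). The gripper opens to 85 mm and grips with 20 to 120 N. Pads are 22 mm wide; open, the fingers measure 114 mm over their backs; the gripper's body (76 mm by 85 mm) begins 54 mm behind the grasp point. The pads swing forward as they close: fully open they stand 13 mm farther back than shut.
Start: joints at [-71.625, 4.996, 78.535, -0, 96.463, -5.907], TCP at [0.226, -0.501, 0.231] pointing down, gripper open.
Joint ranges: [-177.83, 177.83], [-43.37, 116.18], [15.69, 146.23], [-61.86, 241.86], [9.47, 152.12], [-147.06, 147.06]. Speed limits (degrees/s): [159.86, 159.86, 180, 180, 180, 180].

## Interface

Orientations are given as a 3x3 rotation matrix whose columns are the frame's x, y, z axes.
In Python, from station import observe, viewer, order, models, env gives the robot as it stands. The module is installed in compiled form; this text tells all that it offers.
- The arm moves only by the tool play_rows, never from a script. Its argument "moves" is a list of rows, each a list of 7 numbers: the shift along the tool's x, y, z in cm, then the turn, a rotation vector about the tool's x, y, z in rad, then the opening, from 0 (shut) to 1 (fully open). In form: [[dx, dy, dz, ax, ay, az, hand], ...]. A call has 1 to 5 rows; each row is the pose to reach, as a shift and turn from the pose measured when the call began, along the tool's axes at that moment; what a row does not reach only later rows make up. A row lasts 1/12 s, in which the tool goes at most 41.7 mm and 7.16 degrees, less where a joint would pass 70% of its speed; a pose out of reach is approached as far as the arm can. A call with a gripper value outside its range is refused whole. The fingers move at their own pace and stop on an object; the grip force is fixed at half the most. Time passes only in rows, so rows that repeat a pose let the fingers close. It gives the time, the measured TCP pose, the force and the opening at its end, in the units of the state.
- observe(): the state, without advancing time (a new reading comes with each control period).
- viewer.grab_frame(name): name is "side" or "top" or "wrist"; returns the picture (400x640x3 uint8, red, green, blue); there is no depth.
- viewer.camera_params(name): a dict with "fov_y" (degrees; the focal length in pixels is half the picture's height over the tangent of half this angle, whatever the lens; pixels are square), "cx", "cy" (the principal point, pixels), "R" (3x3) and "t" (3): a world point X has camera coordinates R X + t. Camera axes: x right, y down, z forward; pixel columns grow to the right and rows downward; lengths in m; the calibration is good to about 2 mm. The wrist camera is an equidistant fisheye: a pixel r from the principal point sees the ray r / f radians off the axis. A picture is of the moment at which its call begins: read the wrist's pose just before it. camera_params takes no time and is no camera call; for the wrist camera it gives the pose at the moment of the call.
- order.close_job(): hands the job in, once; it reports no verdict.
Trained networks look in the newest picture that a camera, given by its name, has taken for a name from the list of things; names that differ only in an ending like _2 or _b are one class to them, and where a whole thing is asked for, a point or a joint stands for the part that bears it (a point fixed in the world has none). Each returns a list of dicts, best first, with "score" (0 to 1); they miss things now and then, are a little off and sometimes report something else, mostly with a low value. They report only what shows in the picture. A call takes as long as a camera call. They do not tell look-alikes from the thing itself.
- models.trace(camera, thing): "pixels" (400x640 bool, what is visible of it) and "uv" ([column, row] in pixels, amid what is visible of it).
The state is a dict: "t": time; "joints": joint angles; "qd": joint speeds; "joint_efforts": joint torques, N m; "tool_pos": TCP position; "eef_rot": TCP orientation; "ft_force": force on the tool from outside, world axes, zero at the start; "torque": the same for the moment, N m; "gripper_width": finger opening in m.
Only numpy, scipy, OpenCV 4.12 (cv2) and the standard library are available. Lean on these libraries where they do the work, as an engineer would, in place of code of your own. Each camera call takes 0.05 s, during which the arm holds its last target. There are 200 camera calls.

## Working session

There is one attempt and no reset: what is moved stays moved. The work goes in short steps, Python scripts to look and compute and a tool call to move; the robot and the scene stay as the last step left them, time stands still between calls to the robot, and variables do not carry over. Pictures are saved under pics/ and viewed, about 8 in all and at most 12, crops included, and the job is handed in when it is done.

Besides the shell and the picture viewer there is one more tool, called after "Call:" as a command line: name --pt "numbers of a row" for each row, then --argument value for the rest. play_rows: Moves the arm, as the interface text tells. Its arguments: {"type":"object","properties":{"moves":{"type":"array"}},"required":["moves"]}

```bash
mkdir -p pics; cat > h.py <<'E'
import numpy as np, cv2
from station import observe, viewer, order, models, env
def ray(p,uv):
    f=200/np.tan(np.radians(p["fov_y"])/2)
    d=np.array([(uv[0]-p["cx"])/f,(uv[1]-p["cy"])/f,1.0])
    R=np.array(p["R"]);t=np.array(p["t"]);return -R.T@t, R.T@d
def at_z(cam,uv,z):
    o,d=ray(viewer.camera_params(cam),uv);return o+d*(z-o[2])/d[2]
def proj(cam,X):
    p=viewer.camera_params(cam);f=200/np.tan(np.radians(p["fov_y"])/2)
    c=np.array(p["R"])@np.array(X)+np.array(p["t"]);return np.array([p["cx"]+f*c[0]/c[2],p["cy"]+f*c[1]/c[2]])
def save(cam,name,crop=None,k=1):
    im=viewer.grab_frame(cam)
    o=im if crop is None else im[crop[1]:crop[3],crop[0]:crop[2]]
    o=cv2.resize(o,None,fx=k,fy=k,interpolation=cv2.INTER_CUBIC)
    cv2.imwrite("pics/"+name+".png",o[:,:,::-1]);return im
E
python3 - <<'E'
from h import *
a=save("top","top1");b=save("side","side1")
cv2.imwrite("pics/both.png",np.vstack([a[:,:,::-1],b[:,:,::-1]])[:, :][:800])
for c in("top","side"):
    p=viewer.camera_params(c);print(c,p["fov_y"],(-np.array(p["R"]).T@p["t"]).round(3),np.array(p["R"])[2].round(2))
    for n in("tray","scoop","scoop_grip","plate_piece","chip_1","bin","crucible","beaker_50","slide_box","petri_3"):
        for r in models.trace(c,n)[:4]:
            print(c,n,round(r["score"],2),np.round(r["uv"]),r["pixels"].sum(),at_z(c,r["uv"],0).round(3)[:2])
E
```

```text
top 42.82983917212141 [ 0.341 -0.093  1.898] [ 0.13  0.01 -0.99]
top tray 0.92 [300. 191.] 3236 [0.608 0.017]
top scoop 0.96 [229. 223.] 770 [0.489 0.285]
top scoop_grip 0.79 [227. 219.] 775 [0.504 0.292]
top scoop_grip 0.23 [302. 190.] 3153 [0.612 0.009]
top bin 0.98 [394. 216.] 1789 [ 0.506 -0.331]
top bin 0.84 [449. 202.] 902 [ 0.559 -0.541]
top crucible 0.46 [221. 158.] 89 [0.739 0.317]
top beaker_50 0.5 [375. 154.] 145 [ 0.743 -0.267]
top slide_box 0.88 [351. 255.] 296 [ 0.366 -0.169]
top petri_3 0.69 [265. 252.] 493 [0.382 0.149]
top petri_3 0.66 [301. 191.] 3335 [0.606 0.014]
side 48.05678861772223 [0.579 1.088 0.692] [-0.01 -0.9  -0.44]
side tray 0.81 [308. 249.] 3529 [0.602 0.001]
side scoop 0.73 [354. 311.] 2021 [0.491 0.268]
side scoop_grip 0.57 [352. 308.] 2177 [0.496 0.257]
side chip_1 0.6 [306. 248.] 3567 [ 0.61  -0.006]
side chip_1 0.22 [356. 314.] 2130 [0.488 0.279]
side bin 0.93 [340. 191.] 1698 [ 0.49 -0.39]
side bin 0.57 [320. 163.] 472 [ 0.563 -0.662]
side crucible 0.69 [242. 314.] 350 [0.749 0.278]
side crucible 0.58 [342. 191.] 1725 [ 0.484 -0.391]
side beaker_50 0.63 [271. 200.] 278 [ 0.737 -0.321]
side slide_box 0.85 [378. 215.] 259 [ 0.376 -0.2  ]
side slide_box 0.67 [273. 247.] 40 [ 0.704 -0.011]
side petri_3 0.68 [396. 276.] 687 [0.372 0.134]
```

View pics/top1.png

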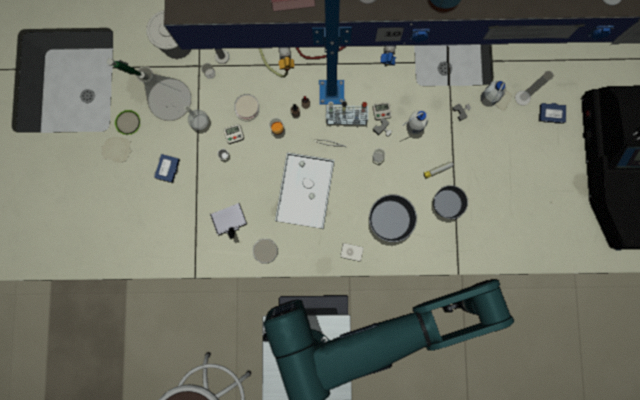

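View pics/side1.png

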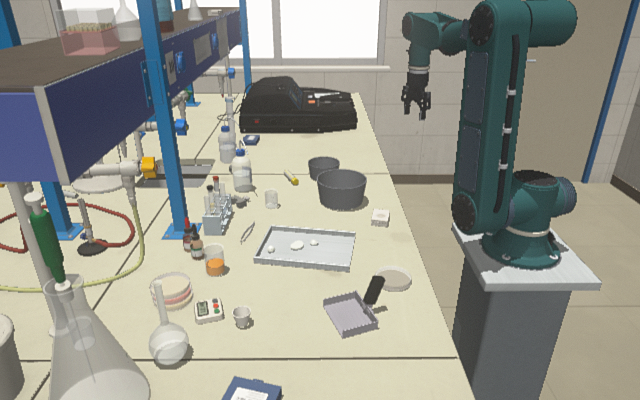

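The top view shows +x up and +y left. The tray is at (303,191), with pieces at (302,164), (308,184) and (311,196). The scoop is at (229,219) with its grip at (233,235). There are two bins, one at (392,218) and one at (449,202). Candidates: the bin at (392,218) is bigger than the look-alike at (449,202), so I take it. There is only one scoop, and the crucible at (224,155) is not a chip.

```bash
python3 - <<'E'
from h import *
a=save("top","crop1",(205,135,475,265),2.9)
for n in("scoop","tray","bin","crucible","beaker_50","slide_box","petri_3"):
    r=models.trace("top",n)
    for q in r[:2]:
        m=q["pixels"].astype(np.uint8)
        c=max(cv2.findContours(m,0,2)[0],key=cv2.contourArea)
        R=cv2.minAreaRect(c); bx=cv2.boxPoints(R)
        print(n,round(q["score"],2),[at_z("top",u,0.085 if n=="bin" else .018 if n=="tray" else 0.0)[:2].round(3).tolist() for u in bx])
s=observe();print(np.round(s["eef_rot"],3).tolist(),s["tool_pos"])
p=viewer.camera_params("wrist");R=np.array(p["R"]);o=-R.T@p["t"]
E=np.array(s["eef_rot"]);print("wristcam in tool",(E.T@(o-s["tool_pos"])).round(4),(E.T@R.T).round(3).tolist(),p["fov_y"],env.tcp_to_grasp)
E
```

```text
scoop 0.91 [[0.521, 0.36], [0.565, 0.252], [0.461, 0.207], [0.417, 0.315]]
tray 0.94 [[0.494, 0.113], [0.755, 0.069], [0.722, -0.112], [0.461, -0.065]]
bin 0.77 [[0.606, -0.465], [0.605, -0.586], [0.49, -0.581], [0.491, -0.46]]
bin 0.71 [[0.581, -0.235], [0.578, -0.403], [0.411, -0.397], [0.413, -0.231]]
crucible 0.57 [[0.522, 0.362], [0.566, 0.25], [0.459, 0.207], [0.416, 0.318]]
beaker_50 0.49 [[0.768, -0.257], [0.767, -0.302], [0.713, -0.301], [0.714, -0.256]]
slide_box 0.61 [[0.359, -0.126], [0.411, -0.136], [0.396, -0.212], [0.345, -0.201]]
petri_3 0.74 [[0.433, 0.198], [0.432, 0.108], [0.34, 0.108], [0.341, 0.197]]
[[0.912, 0.411, 0.0], [0.411, -0.912, -0.0], [0.0, 0.0, -1.0]] [ 0.22614305 -0.50135965  0.2313585 ]
wristcam in tool [ 8.270e-02 -1.000e-04 -1.429e-01] [[-0.001, -0.947, -0.323], [1.0, -0.001, 0.0], [-0.0, -0.323, 0.947]] 65.70646984690485 -0.0187
```

View pics/crop1.png

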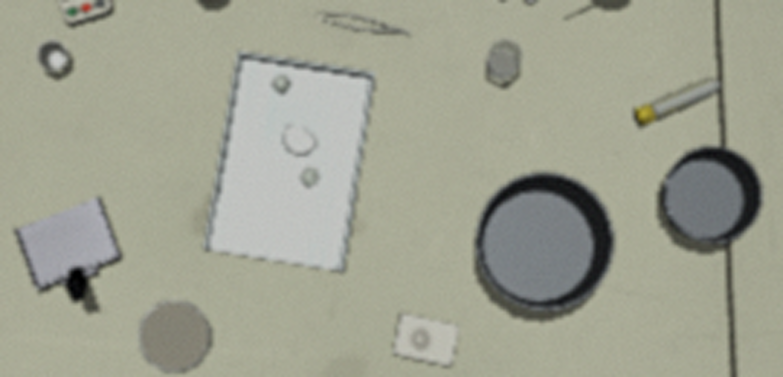

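The crop shows the large bin at crop (542,240) and the smaller look-alike at (708,195). The scoop pan is at about (68,244), with its black grip at (78,285) toward the robot. The tray's far end is at the top, with two chips and the D-shaped piece inside. I'm moving toward the scoop now.

Call:
play_rows --pt "2.4 -3.0 0 0 0 0 1" --pt "4.8 -6.0 0 0 0 0 1" --pt "7.2 -9.1 0 0 0 0 1" --pt "9.6 -12.1 0 0 0 0 1" --pt "12 -15.2 0 0 0 0 1"

```text
t: 1.92
tool_pos: [0.2731, -0.3119, 0.2312]
eef_rot: [[0.912, 0.41, 0.0], [0.41, -0.912, -0.0], [0.0, 0.0, -1.0]]
ft_force: [0.9, -0.2, 0.8]
gripper_width: 0.0856
```

Call:
play_rows --pt "2.4 -3.0 0 0 0 0 1" --pt "4.8 -6.0 0 0 0 0 1" --pt "7.2 -9.1 0 0 0 0 1" --pt "9.6 -12.1 0 0 0 0 1" --pt "12 -15.2 0 0 0 0 1"

```text
t: 2.33
tool_pos: [0.3201, -0.1224, 0.2315]
eef_rot: [[0.912, 0.41, 0.002], [0.41, -0.912, -0.001], [0.001, 0.001, -1.0]]
ft_force: [1.2, 0.6, 0.4]
gripper_width: 0.0852
```

Call:
play_rows --pt "2.4 -3.0 0 0 0 0 1" --pt "4.8 -6.0 0 0 0 0 1" --pt "7.2 -9.1 0 0 0 0 1" --pt "9.6 -12.1 0 0 0 0 1" --pt "12 -15.2 0 0 0 0 1"

```text
t: 2.75
tool_pos: [0.3673, 0.0674, 0.2319]
eef_rot: [[0.912, 0.41, 0.004], [0.41, -0.912, -0.001], [0.003, 0.002, -1.0]]
ft_force: [0.7, -0.2, -0.4]
gripper_width: 0.0855
```

Call:
play_rows --pt "2.2 -3 0.2 0 0.07 0 1" --pt "4.4 -6 0.5 0 0.14 0 1" --pt "6.6 -9 0.8 0 0.21 0 1" --pt "8.8 -12 1.0 0 0.28 0 1" --pt "10.7 -14.5 1.2 0 0.35 0 1"

```text
t: 3.17
tool_pos: [0.4056, 0.246, 0.2205]
eef_rot: [[0.854, 0.411, 0.32], [0.385, -0.912, 0.143], [0.35, 0.001, -0.937]]
ft_force: [0.2, -0.5, -0.1]
gripper_width: 0.0854
```

```bash
cat >> h.py <<'E'
def wray(uv,p=None):
    p=p or viewer.camera_params("wrist");f=200/np.tan(np.radians(p["fov_y"])/2)
    v=np.array([uv[0]-p["cx"],uv[1]-p["cy"]]);r=np.hypot(*v)+1e-9;th=r/f
    d=np.array([*(np.sin(th)*v/r),np.cos(th)]);R=np.array(p["R"]);return -R.T@p["t"],R.T@d
def w_z(uv,z,p=None):
    o,d=wray(uv,p);return o+d*(z-o[2])/d[2]
def wproj(X,p=None):
    p=p or viewer.camera_params("wrist");f=200/np.tan(np.radians(p["fov_y"])/2)
    c=np.array(p["R"])@np.array(X)+p["t"];th=np.arctan2(np.hypot(c[0],c[1]),c[2]);k=f*th/np.hypot(c[0],c[1])
    return np.array([p["cx"]+k*c[0],p["cy"]+k*c[1]])
E
python3 - <<'E'
from h import *
s=observe();print(s["joints"],s["tool_pos"])
im=save("wrist","w1")
for n in("scoop","scoop_grip"):
    for q in models.trace("wrist",n)[:2]:
        m=q["pixels"].astype(np.uint8);c=max(cv2.findContours(m,0,2)[0],key=cv2.contourArea)
        bx=cv2.boxPoints(cv2.minAreaRect(c));print(n,q["score"],q["uv"],m.sum(),bx.round().tolist())
        print([w_z(u,0.0)[:2].round(4).tolist() for u in cv2.approxPolyDP(c,6,True)[:,0]])
E
```

```text
[ 24.4850712  -19.50558088 103.8613768   -0.15715178  75.15507433
  90.22753402] [0.40558665 0.24595571 0.22052379]
scoop 0.7 [316.3, 151.5] 7103 [[263.0, 208.0], [269.0, 105.0], [367.0, 111.0], [360.0, 214.0]]
[[0.5269, 0.3599], [0.4455, 0.3306], [0.4519, 0.2827], [0.4232, 0.2682], [0.4275, 0.2499], [0.4621, 0.2574], [0.4899, 0.2178], [0.5695, 0.2476]]
scoop_grip 0.74 [314.2, 150.0] 7131 [[262.0, 208.0], [269.0, 105.0], [366.0, 111.0], [360.0, 214.0]]
[[0.5259, 0.3582], [0.445, 0.3279], [0.4525, 0.2805], [0.422, 0.2639], [0.4302, 0.2459], [0.4626, 0.2552], [0.4864, 0.2151], [0.5702, 0.2451]]
```

View pics/w1.png

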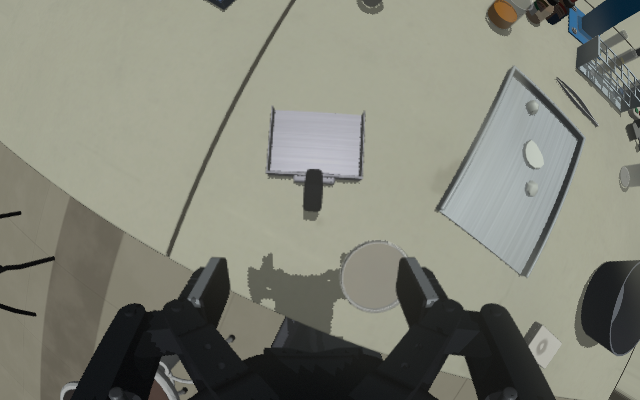

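The wrist view shows the scoop pan at about (316,142) and its grip at (313,190). The tray is on the right, with chips at (532,107) and (531,188) and the plate piece at (533,155). I'll fit the scoop and tray models to these masks.

```bash
cat >> h.py <<'E'
from scipy.optimize import minimize
def box(x0,x1,y0,y1,z0,z1): return np.array([[x,y,z] for x in(x0,x1) for y in(y0,y1) for z in(z0,z1)])/1000.
ax=np.array([-.342,0,.94]);bx_=np.array([.94,0,.342]);g0=np.array([-61.3,0,64.7])
GRIP=np.array([g0+a*ax+b*bx_+[0,c,0] for a in(-35,30) for b in(-14,14) for c in(-9,9)])/1000.
SCOOP=[box(-42.5,42.5,-57.5,57.5,0,2),box(-42.5,42.5,55.5,57.5,0,22),box(-42.5,42.5,-57.5,-55.5,0,22),box(-42.5,-40.5,-57.5,57.5,0,26),GRIP]
TRAY=[box(-130,130,-90,90,0,4),box(-130,130,86,90,0,18),box(-130,130,-90,-86,0,18),box(126,130,-90,90,0,18)]
def pose(v,P):
    c,s=np.cos(v[2]),np.sin(v[2]);return P@np.array([[c,-s,0],[s,c,0],[0,0,1]]).T+[v[0],v[1],v[3] if len(v)>3 else 0]
def sil(v,parts,pr):
    m=np.zeros((1600,2560),np.uint8)
    for P in parts:
        u=np.array([pr(x) for x in pose(v,P)]);h=cv2.convexHull((u*4+1.5).round().astype(np.int32));cv2.fillConvexPoly(m,h,255)
    return cv2.resize(m,(640,400),interpolation=cv2.INTER_AREA)/255.
def fit(v0,parts,pr,mask):
    M=mask.astype(float)
    f=lambda q:np.abs(sil([q[0]/100,q[1]/100,q[2]/10],parts,pr)-M).sum()/M.sum()
    q0=[v0[0]*100,v0[1]*100,v0[2]*10]
    r=minimize(f,q0,method="Nelder-Mead",options=dict(initial_simplex=np.array([q0]*4)+np.vstack([[0,0,0],np.eye(3)]),maxiter=150,xatol=.01,fatol=1e-5))
    return np.array([r.x[0]/100,r.x[1]/100,r.x[2]/10]),r.fun
E
python3 - <<'E'
from h import *
im=viewer.grab_frame("wrist");p=viewer.camera_params("wrist");pr=lambda X:wproj(X,p)
q=models.trace("wrist","scoop")[0];v,e=fit([.504,.287,.41],SCOOP,pr,q["pixels"]);print("scoop",v.round(4),np.degrees(v[2]).round(2),e)
g=pose(v,np.array([[-.0613,0,.0647]]))[0];print("grip",g.round(4))
for c in("wrist","top","side"):
    if c!="wrist": viewer.grab_frame(c)
    for q in models.trace(c,"tray")[:2]:
        w,e=fit([.608,0,-.167],TRAY,pr if c=="wrist" else (lambda X,c=c:proj(c,X)),q["pixels"]);print(c,q["score"],w.round(4),np.degrees(w[2]).round(2),round(e,3))
for n in("plate_piece","chip_1"):
    for q in models.trace("wrist",n)[:4]:print(n,q["score"],q["uv"],q["pixels"].sum())
for u in((532,107),(533,155),(531,188)):print(w_z(u,.01,p).round(4))
o=(im.copy());m=sil(v,SCOOP,pr);print(env.tcp_to_grasp)
E
```

```text
scoop [0.5074 0.2854 0.3568] 20.44 0.04985979093180778
grip [0.45   0.264  0.0647]
wrist 0.75 [ 0.6098 -0.0055 -0.1705] -9.77 0.08
side 0.68 [ 0.6074  0.0027 -0.1733] -9.93 0.07
plate_piece 0.85 [532.1, 153.8] 377
[0.7061 0.0101 0.01  ]
[ 0.633  -0.0123  0.01  ]
[ 0.585  -0.0253  0.01  ]
-0.0187
```

Call:
play_rows --pt "-0.3 0 2.2 -0.005 0 0.013 1" --pt "-0.5 0.1 4.4 -0.01 0 0.026 1" --pt "-0.8 0.1 6.6 -0.015 0 0.04 1" --pt "-1.0 0.2 8.8 -0.02 0 0.053 1" --pt "-1.0 0.2 10.6 -0.023 0 0.063 1"

```text
t: 4.18
tool_pos: [0.4316, 0.2512, 0.1153]
eef_rot: [[0.881, 0.345, 0.324], [0.324, -0.939, 0.116], [0.344, 0.002, -0.939]]
ft_force: [0.0, -0.1, 0.5]
gripper_width: 0.0855
```

```bash
cat >> h.py <<'E'
def delta(P,Rt):
    "move in tool axes (cm, rad) to reach TCP P, orientation Rt"
    from scipy.spatial.transform import Rotation as Ro
    s=observe();E=np.array(s["eef_rot"])
    return (E.T@(np.array(P)-s["tool_pos"])*100).round(2),Ro.from_matrix(E.T@Rt).as_rotvec().round(4)
def toolR(yaw,tilt):
    "tool whose z leans `tilt` rad forward of straight down, heading yaw"
    f=np.array([np.cos(yaw),np.sin(yaw),0]);u=np.array([0,0,1.]);z=np.sin(tilt)*f-np.cos(tilt)*u;x=np.cos(tilt)*f+np.sin(tilt)*u
    return np.column_stack([x,np.cross(z,x),z])
E
python3 - <<'E'
from h import *
s=observe();print(s["tool_pos"],s["joints"].round(1))
im=save("wrist","w2");p=viewer.camera_params("wrist");pr=lambda X:wproj(X,p)
q=models.trace("wrist","scoop")[0];v,e=fit([.507,.285,.357],SCOOP,pr,q["pixels"]);print("scoop",v.round(4),np.degrees(v[2]).round(2),e)
g=pose(v,np.array([[-.0613,0,.0647]]))[0];R=toolR(v[2],np.radians(20));print("grip",g.round(4),delta(g+.0187*R[:,2],R))
E
```

```text
[0.43156015 0.25120997 0.11530603] [ 24.8 -12.1 110.4  -2.   61.7  95.3]
scoop [0.5038 0.2852 0.3649] 20.91 0.05804649777193004
grip [0.4465 0.2633 0.0647] (array([ 0.23, -0.64,  7.09]), array([ 0.0069,  0.0038, -0.0103]))
```

View pics/w2.png

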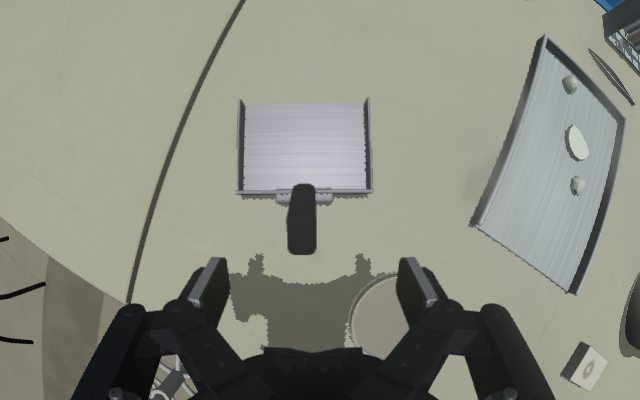

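The picture shows the grip top at (302,190), squared up just left of the midline between the fingers, with the petri dish clear. The next move descends 7.1 cm with a 0.64 cm sideways correction, then closes.

Call:
play_rows --pt "0.2 -0.6 1.0 0.004 0.002 -0.006 1" --pt "0.2 -0.6 3.0 0.007 0.004 -0.01 1" --pt "0.2 -0.6 5.0 0.007 0.004 -0.01 1" --pt "0.2 -0.6 6.5 0.007 0.004 -0.01 1" --pt "0.2 -0.6 7.1 0.007 0.004 -0.01 1"

```text
t: 4.7
tool_pos: [0.4523, 0.2646, 0.046]
eef_rot: [[0.879, 0.356, 0.318], [0.335, -0.934, 0.121], [0.34, -0.0, -0.94]]
ft_force: [-0.5, -0.9, -0.4]
gripper_width: 0.0853
```

Call:
play_rows --pt "0 0 0 0 0 0 0" --pt "0 0 0 0 0 0 0" --pt "0 0 0 0 0 0 0" --pt "0 0 0 0 0 0 0" --pt "0 0 0 0 0 0 0"

```text
t: 5.12
tool_pos: [0.4529, 0.265, 0.0474]
eef_rot: [[0.878, 0.356, 0.32], [0.335, -0.934, 0.122], [0.343, -0.0, -0.939]]
ft_force: [-0.3, 0.7, 1.0]
gripper_width: 0.0257
```

Call:
play_rows --pt "0 0 0 0 0 0 0" --pt "0 0 0 0 0 0 0" --pt "0 0 0 0 0 0 0"

```text
t: 5.37
tool_pos: [0.4528, 0.2649, 0.0477]
eef_rot: [[0.878, 0.356, 0.32], [0.335, -0.934, 0.122], [0.343, -0.0, -0.939]]
ft_force: [-2.0, -0.3, 1.5]
gripper_width: 0.0174
```

The grip is held at 17.4 mm. Next I work out the lift and the approach to the tray.

```bash
cat >> h.py <<'E'
TRAYP=np.array([.6085,-.002,np.radians(-9.85)])
TS=np.array([-.0549,-.0008,.0477]); EDGE=np.array([.0425,0,0])
def go(edge_xyz,yaw,pitch,tilt0=np.radians(20.06)):
    "tool move to put the scoop's front edge at a world point, pan heading yaw, nose DOWN by pitch (rad)"
    P0=np.column_stack([[np.cos(yaw),np.sin(yaw),0],[-np.sin(yaw),np.cos(yaw),0],[0,0,1]])
    c,s=np.cos(pitch),np.sin(pitch);Rs=P0@np.array([[c,0,s],[0,1,0],[-s,0,c]])
    P=np.array(edge_xyz)+Rs@(TS-EDGE);R=toolR(yaw,tilt0-pitch)
    return P.round(4),delta(P,R)
def tray(x,y,z):return pose([*TRAYP,z],np.array([[x,y,0.]]))[0]
def scoop_now(tilt0=np.radians(20.06)):
    s=observe();E=np.array(s["eef_rot"]);RT=toolR(0,tilt0);Rs=E@RT.T
    e=s["tool_pos"]+Rs@(EDGE-TS);d=e-[*TRAYP[:2],0];c,sn=np.cos(TRAYP[2]),np.sin(TRAYP[2])
    return "edge world",e.round(4),"tray",np.round([c*d[0]+sn*d[1],-sn*d[0]+c*d[1],e[2]],4),"nose down deg",np.degrees(-np.arcsin(Rs[2,0])).round(2),"yaw",np.degrees(np.arctan2(Rs[1,0],Rs[0,0])).round(2),"roll",np.degrees(Rs[2,1]).round(2)
E
python3 - <<'E'
from h import *
print(scoop_now())
print("above",go(tray(-.058,0,.06),TRAYP[2],0))
E
```

```text
('edge world', array([ 0.5435,  0.3004, -0.    ]), 'tray', array([-0.1158,  0.2868, -0.    ]), 'nose down deg', np.float64(0.02), 'yaw', np.float64(20.88), 'roll', np.float64(0.01))
above (array([0.4553, 0.0238, 0.1077]), (array([-5.8 , 22.62, -8.5 ]), array([-1.840e-01,  4.000e-04,  5.037e-01])))
```

Call:
play_rows --pt "0.4 0 -1.0 0 0 0 0" --pt "0.9 0 -2.5 0 0 0 0" --pt "1.6 0 -4.4 0 0 0 0" --pt "2.1 0 -5.7 0 0 0 0" --pt "2.1 0 -5.7 0 0 0 0"

```text
t: 5.78
tool_pos: [0.455, 0.266, 0.1123]
eef_rot: [[0.876, 0.356, 0.326], [0.334, -0.934, 0.125], [0.349, -0.001, -0.937]]
ft_force: [1.2, 0.2, -0.9]
gripper_width: 0.0172
```

```bash
python3 - <<'E'
from h import *
print(scoop_now(),observe()["ft_force"])
print("above",go(tray(-.058,0,.05),TRAYP[2],0))
E
```

```text
('edge world', array([0.546 , 0.3016, 0.0653]), 'tray', array([-0.1135,  0.2884,  0.0653]), 'nose down deg', np.float64(-0.38), 'yaw', np.float64(20.88), 'roll', np.float64(0.04)) [ 1.1895176   0.2028186  -0.88899966]
above (array([0.4553, 0.0238, 0.0977]), (array([-8.57, 22.64, -1.65]), array([-0.1863, -0.0063,  0.503 ])))
```

Call:
play_rows --pt "-1.2 3.2 -0.2 -0.027 -0.001 0.07 0" --pt "-2.4 6.5 -0.5 -0.053 -0.002 0.14 0" --pt "-3.7 9.7 -0.7 -0.08 -0.003 0.215 0" --pt "-4.9 12.9 -0.9 -0.106 -0.004 0.287 0" --pt "-6.1 16.2 -1.2 -0.133 -0.005 0.36 0"

```text
t: 6.2
tool_pos: [0.4538, 0.0914, 0.1]
eef_rot: [[0.94, -0.022, 0.341], [-0.021, -1.0, -0.007], [0.341, -0.0, -0.94]]
ft_force: [0.4, -0.3, -1.4]
gripper_width: 0.0173
```

```bash
python3 - <<'E'
from h import *
print(scoop_now());print("above",go(tray(-.058,0,.05),TRAYP[2],0))
E
```

```text
('edge world', array([0.5511, 0.09  , 0.0521]), 'tray', array([-0.0723,  0.0809,  0.0521]), 'nose down deg', np.float64(0.11), 'yaw', np.float64(-1.27), 'roll', np.float64(0.02))
above (array([0.4553, 0.0238, 0.0977]), (array([0.2 , 6.75, 0.32]), array([-0.0515,  0.002 ,  0.1406])))
```

Call:
play_rows --pt "0.1 2.4 0.1 -0.017 0 0.047 0" --pt "0.1 4.6 0.2 -0.034 0.001 0.094 0" --pt "0.2 6.7 0.3 -0.05 0.002 0.14 0" --pt "0.2 6.75 0.3 -0.052 0.002 0.141 0" --pt "0.2 6.75 0.3 -0.052 0.002 0.141 0"

```text
t: 6.62
tool_pos: [0.4543, 0.0233, 0.0964]
eef_rot: [[0.926, -0.173, 0.335], [-0.163, -0.985, -0.059], [0.341, 0.0, -0.94]]
ft_force: [-0.0, 0.5, -1.3]
gripper_width: 0.0175
```

```bash
python3 - <<'E'
from h import *
print(scoop_now())
im=save("wrist","w3",(120,20,520,300),2);p=viewer.camera_params("wrist");pr=lambda X:wproj(X,p)
q=models.trace("wrist","tray")
for a in q[:1]:
    c=max(cv2.findContours(a["pixels"].astype(np.uint8),0,2)[0],key=cv2.contourArea);print([ (u.tolist(),w_z(u,.018,p)[:2].round(4).tolist()) for u in cv2.approxPolyDP(c,5,True)[:,0]])
def T(X):
    d=np.array(X)-[*TRAYP[:2],0];c,s=np.cos(TRAYP[2]),np.sin(TRAYP[2]);return np.round([c*d[0]+s*d[1],-s*d[0]+c*d[1]],4)
for n in("plate_piece","chip_1"):
    for a in models.trace("wrist",n)[:4]:print(n,round(a["score"],2),np.round(a["uv"]),a["pixels"].sum(),T(w_z(a["uv"],.01,p)))
for n,X in(("corner far L",(.126,.086)),("far R",(.126,-.086)),("near L",(-.13,.086)),("near R",(-.13,-.086))):print(n,wproj(tray(*X,.018),p).round())
print("edge",[wproj(tray(-.058,y,.05),p).round() for y in(-.0575,.0575)])
print("down",go(tray(-.058,0,.009),TRAYP[2],np.radians(1.5)))
E
```

```text
('edge world', array([0.5503, 0.0072, 0.0484]), 'tray', array([-0.059 , -0.0009,  0.0484]), 'nose down deg', np.float64(0.15), 'yaw', np.float64(-9.97), 'roll', np.float64(-0.01))
[([213, 0], [0.6938, 0.0793]), ([200, 96], [0.5916, 0.0976]), ([197, 209], [0.4964, 0.1124]), ([221, 208], [0.4937, 0.0916]), ([225, 98], [0.5842, 0.0756]), ([236, 106], [0.5748, 0.067]), ([390, 105], [0.5537, -0.0587]), ([398, 98], [0.559, -0.0671]), ([405, 207], [0.4689, -0.0541]), ([418, 209], [0.4653, -0.0649]), ([415, 98], [0.5574, -0.0823]), ([402, 0], [0.6608, -0.0992])]
plate_piece 0.96 [314.  33.] 1166 [ 0.028  -0.0027]
chip_1 0.65 [338.  79.] 529 [-0.0194 -0.023 ]
chip_1 0.62 [311. 182.] 27545 [-0.1078  0.0003]
corner far L [228. -40.]
far R [394. -40.]
near L [205. 209.]
near R [417. 209.]
edge [array([391., 109.]), array([231., 109.])]
down (array([0.4565, 0.0236, 0.0592]), (array([-1.15,  0.09,  3.65]), array([-0.0003, -0.0253,  0.001 ])))
```

View pics/w3.png

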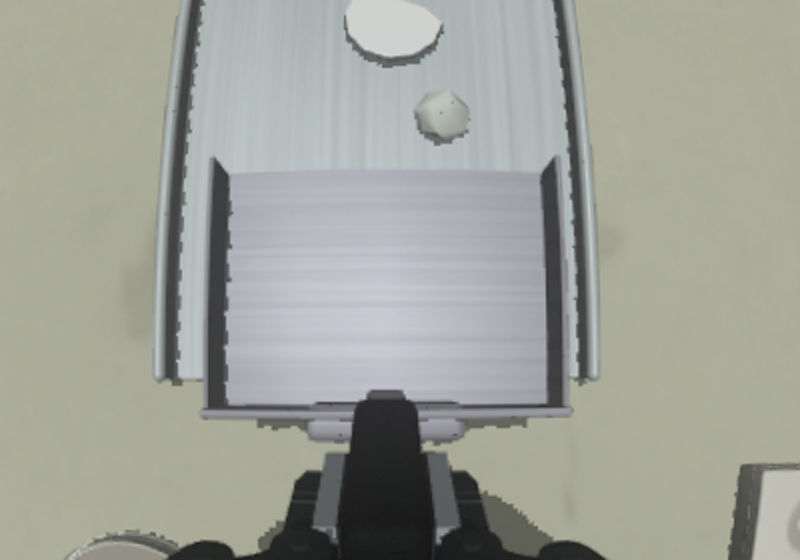

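The scoop lines up with the tray, and the predicted corners match to a few pixels. The nearest chip is at crop (442,113), about 25 mm ahead of the edge. I'll lower it nose-down by 1.5° to just above the floor.

Call:
play_rows --pt "-0.3 0.03 1.0 0 -0.006 0 0" --pt "-0.6 0.06 2.0 0 -0.013 0 0" --pt "-0.9 0.09 3.0 0 -0.02 0 0" --pt "-1.15 0.09 3.65 0 -0.025 0.001 0" --pt "-1.15 0.09 3.65 0 -0.025 0.001 0"

```text
t: 7.23
tool_pos: [0.4546, 0.0237, 0.0559]
eef_rot: [[0.936, -0.171, 0.308], [-0.162, -0.985, -0.054], [0.313, 0.0, -0.95]]
ft_force: [-0.5, -0.2, -2.4]
gripper_width: 0.0177
```

```bash
python3 - <<'E'
from h import *
print(scoop_now(),observe()["ft_force"].round(2));print(go(tray(-.058,0,.004),TRAYP[2],np.radians(1.5)))
E
```

```text
('edge world', array([0.5491, 0.0081, 0.0051]), 'tray', array([-0.0603, -0.0002,  0.0051]), 'nose down deg', np.float64(1.84), 'yaw', np.float64(-9.84), 'roll', np.float64(-0.02)) [-0.53 -0.17 -2.36]
(array([0.4565, 0.0236, 0.0542]), (array([ 0.13, -0.02,  0.22]), array([0.0003, 0.0059, 0.0003])))
```

Call:
play_rows --pt "0 0 0 0 -0.003 0 0" --pt "-0.03 0 0.08 0 -0.003 0 0" --pt "-0.03 0 0.08 0 -0.003 0 0"

```text
t: 7.48
tool_pos: [0.4549, 0.0237, 0.0553]
eef_rot: [[0.937, -0.171, 0.306], [-0.162, -0.985, -0.053], [0.31, 0.0, -0.951]]
ft_force: [-0.5, 0.1, -2.3]
gripper_width: 0.0172
```

Call:
play_rows --pt "0 0 0 0 0 0 0" --pt "-0.03 0 0.08 0 0 0 0" --pt "-0.03 0 0.08 0 0 0 0"

```text
t: 7.73
tool_pos: [0.4552, 0.0237, 0.0549]
eef_rot: [[0.936, -0.171, 0.307], [-0.162, -0.985, -0.053], [0.312, 0.0, -0.95]]
ft_force: [0.3, 0.7, -1.2]
gripper_width: 0.017
```

```bash
python3 - <<'E'
from h import *
print(scoop_now(),observe()["ft_force"].round(2),observe()["torque"].round(2))
E
```

```text
('edge world', array([0.5497, 0.0081, 0.004 ]), 'tray', array([-0.0596, -0.0001,  0.004 ]), 'nose down deg', np.float64(1.9), 'yaw', np.float64(-9.84), 'roll', np.float64(-0.01)) [ 0.27  0.66 -1.19] [-0.01  0.16  0.01]
```

Call:
play_rows --pt "0 0 0 0 0 0 0" --pt "-0.04 0 0.11 0 0 0 0" --pt "-0.04 0 0.11 0 0 0 0"

```text
t: 7.98
tool_pos: [0.4557, 0.0236, 0.0546]
eef_rot: [[0.936, -0.171, 0.308], [-0.162, -0.985, -0.054], [0.313, 0.0, -0.95]]
ft_force: [-1.4, -0.2, 2.3]
gripper_width: 0.0173
```

Call:
play_rows --pt "0 0 0 0 0 0 0" --pt "-0.04 0 0.11 0 0 0 0" --pt "-0.04 0 0.11 0 0 0 0"

```text
t: 8.23
tool_pos: [0.4561, 0.0236, 0.0543]
eef_rot: [[0.935, -0.171, 0.31], [-0.162, -0.985, -0.054], [0.314, 0.0, -0.949]]
ft_force: [-4.7, 1.3, 4.1]
gripper_width: 0.0174
```

```bash
python3 - <<'E'
from h import *
print(scoop_now(),observe()["ft_force"].round(2),observe()["torque"].round(2))
E
```

```text
('edge world', array([0.5507, 0.008 , 0.0037]), 'tray', array([-0.0586, -0.    ,  0.0037]), 'nose down deg', np.float64(1.74), 'yaw', np.float64(-9.83), 'roll', np.float64(-0.0)) [-4.73  1.28  4.06] [-0.01  0.31 -0.02]
```

Contact is light, about 6 N. Sliding forward now with a small downward bias.

Call:
play_rows --pt "0.73 0 0.35 0 0 0 0" --pt "1.49 0 0.6 0 0 0 0" --pt "2.25 0 0.85 0 0 0 0" --pt "3.01 0 1.1 0 0 0 0" --pt "3.77 0 1.36 0 0 0 0"

```text
t: 8.65
tool_pos: [0.4965, 0.0168, 0.0541]
eef_rot: [[0.935, -0.171, 0.311], [-0.162, -0.985, -0.054], [0.315, -0.0, -0.949]]
ft_force: [-6.3, 0.9, 7.1]
gripper_width: 0.0174
```

```bash
python3 - <<'E'
from h import *
print(scoop_now(),observe()["ft_force"].round(2),observe()["torque"].round(2))
print(go(tray(.02,0,.003),TRAYP[2],np.radians(1.5)))
E
```

```text
('edge world', array([0.5912, 0.0012, 0.0035]), 'tray', array([-0.0176,  0.0002,  0.0035]), 'nose down deg', np.float64(1.68), 'yaw', np.float64(-9.83), 'roll', np.float64(0.01)) [-6.26  0.9   7.06] [ 0.1   0.32 -0.02]
(array([0.5334, 0.0102, 0.0532]), (array([3.53, 0.02, 1.26]), array([-0.0003,  0.0031,  0.0003])))
```

Call:
play_rows --pt "0.73 0 0.34 0 0 0 0" --pt "1.49 0 0.59 0 0 0 0" --pt "2.25 0 0.84 0 0 0 0" --pt "3.01 0 1.09 0 0 0 0" --pt "3.77 0 1.34 0 0 0 0"

```text
t: 9.07
tool_pos: [0.5368, 0.0099, 0.054]
eef_rot: [[0.935, -0.171, 0.311], [-0.162, -0.985, -0.054], [0.316, -0.0, -0.949]]
ft_force: [-6.4, 0.9, 8.1]
gripper_width: 0.0177
```

Call:
play_rows --pt "0.73 0 0.34 0 0 0 0" --pt "1.49 0 0.59 0 0 0 0" --pt "2.25 0 0.84 0 0 0 0" --pt "3.01 0 1.09 0 0 0 0" --pt "3.77 0 1.34 0 0 0 0"

```text
t: 9.48
tool_pos: [0.577, 0.003, 0.054]
eef_rot: [[0.935, -0.171, 0.312], [-0.162, -0.985, -0.054], [0.317, -0.0, -0.949]]
ft_force: [-6.9, 1.2, 6.9]
gripper_width: 0.0172
```

```bash
python3 - <<'E'
from h import *
print(scoop_now(),observe()["ft_force"].round(2),observe()["torque"].round(2))
save("wrist","w4",(120,20,520,300),2)
E
```

```text
('edge world', array([ 0.6718, -0.0125,  0.0036]), 'tray', array([0.0642, 0.0005, 0.0036]), 'nose down deg', np.float64(1.61), 'yaw', np.float64(-9.82), 'roll', np.float64(0.03)) [-6.9   1.17  6.89] [-0.    0.36 -0.04]
```

View pics/w4.png

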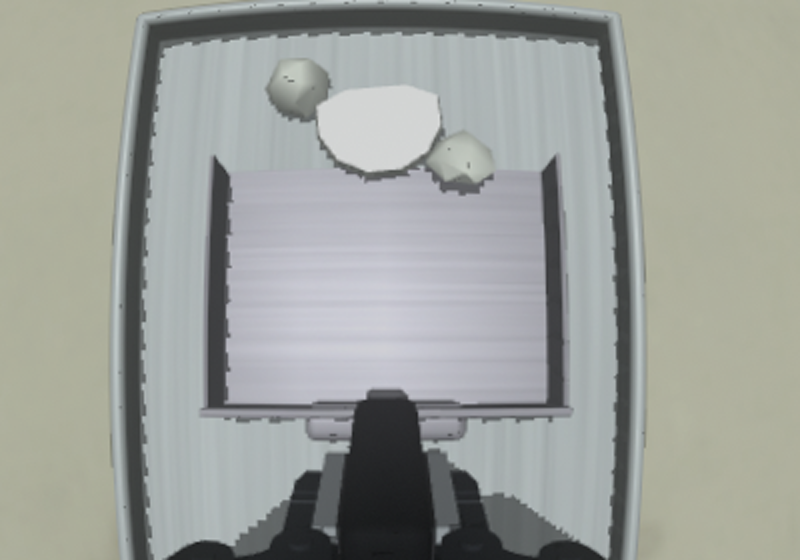

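All three pieces are ahead of or riding onto the edge, inside the pan width (crop: chips (298,88) and (462,158), plate (378,128)). Continuing more slowly.

Call:
play_rows --pt "0.45 0 0.25 0 0 0 0" --pt "0.92 0 0.41 0 0 0 0" --pt "1.39 0 0.56 0 0 0 0" --pt "1.87 0 0.72 0 0 0 0" --pt "2.34 0 0.88 0 0 0 0"

```text
t: 9.95
tool_pos: [0.6035, -0.0016, 0.0538]
eef_rot: [[0.934, -0.171, 0.314], [-0.162, -0.985, -0.054], [0.319, -0.001, -0.948]]
ft_force: [-6.4, 1.5, 6.3]
gripper_width: 0.0172
```

Call:
play_rows --pt "0.35 0 0.22 0 0 0 0" --pt "0.73 0 0.34 0 0 0 0" --pt "1.1 0 0.47 0 0 0 0" --pt "1.48 0 0.6 0 0 0 0" --pt "1.48 0 0.6 0 0 0 0"

```text
t: 10.37
tool_pos: [0.6202, -0.0044, 0.0536]
eef_rot: [[0.933, -0.171, 0.316], [-0.162, -0.985, -0.054], [0.32, -0.001, -0.947]]
ft_force: [-3.1, 0.8, 4.3]
gripper_width: 0.0173
```

```bash
python3 - <<'E'
from h import *
print(scoop_now(),observe()["ft_force"].round(2),observe()["torque"].round(2))
save("wrist","w5",(120,20,520,300),2)
E
```

```text
('edge world', array([ 0.7151, -0.02  ,  0.0036]), 'tray', array([0.1081, 0.0006, 0.0036]), 'nose down deg', np.float64(1.39), 'yaw', np.float64(-9.82), 'roll', np.float64(0.04)) [-3.06  0.85  4.29] [-0.01 -0.01 -0.02]
```

View pics/w5.png

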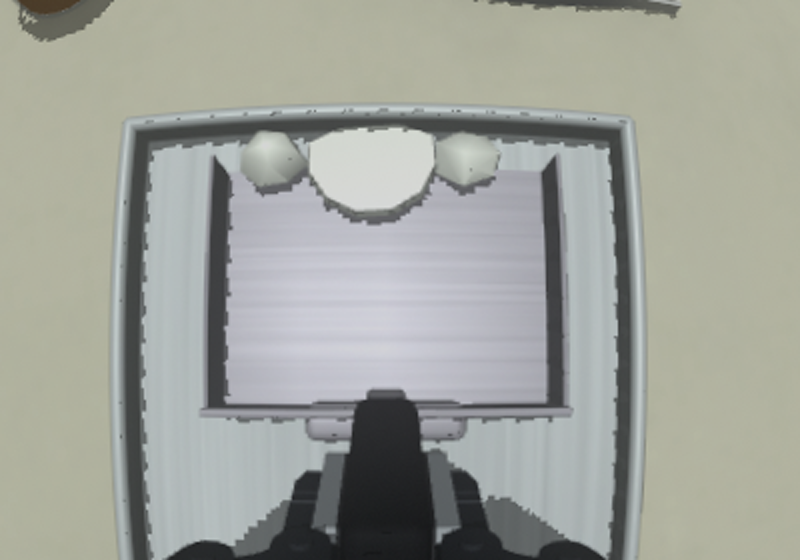

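The pieces are at the lip and half on the pan; the edge is about 15 mm short of the lip. Creeping in.

Call:
play_rows --pt "0.16 0 0.16 0 0 0 0" --pt "0.35 0 0.22 0 0 0 0" --pt "0.54 0 0.28 0 0 0 0" --pt "0.73 0 0.35 0 0 0 0" --pt "0.92 0 0.41 0 0 0 0"

```text
t: 10.83
tool_pos: [0.6264, -0.0054, 0.054]
eef_rot: [[0.936, -0.17, 0.308], [-0.161, -0.985, -0.053], [0.312, 0.0, -0.95]]
ft_force: [-33.8, 3.3, 29.1]
gripper_width: 0.0169
```

```bash
python3 - <<'E'
from h import *
print(scoop_now(),observe()["ft_force"].round(2),observe()["torque"].round(2))
save("wrist","w6",(120,20,520,300),2)
E
```

```text
('edge world', array([ 0.7209, -0.0209,  0.0032]), 'tray', array([0.114 , 0.0006, 0.0032]), 'nose down deg', np.float64(1.85), 'yaw', np.float64(-9.79), 'roll', np.float64(-0.01)) [-33.77   3.35  29.06] [0.25 2.73 0.09]
```

View pics/w6.png

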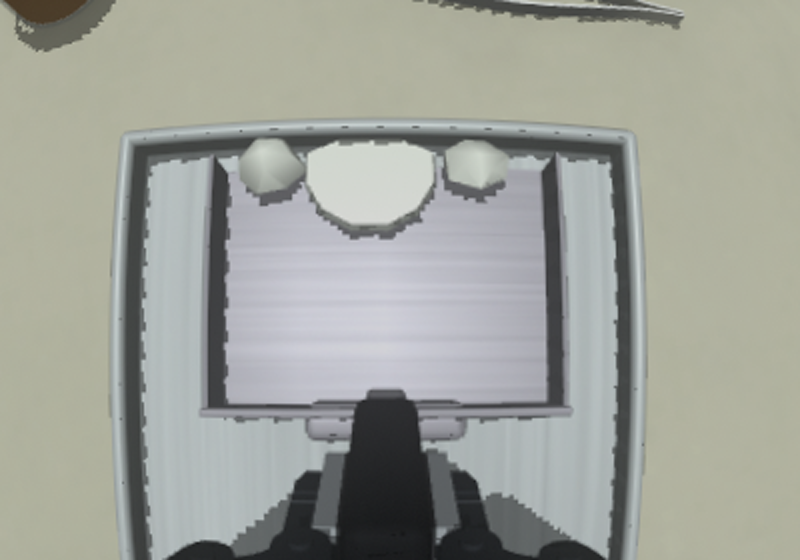

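The edge is about 5 mm from the lip and the chips are wedged there at 34 N, so I'll relax the push first and not force it.

Call:
play_rows --pt "-0.15 0 -0.1 0 0.008 0 0" --pt "-0.15 0 -0.1 0 0.008 0 0" --pt "-0.15 0 -0.1 0 0.008 0 0"

```text
t: 11.13
tool_pos: [0.6242, -0.005, 0.0541]
eef_rot: [[0.934, -0.17, 0.314], [-0.161, -0.985, -0.054], [0.319, 0.0, -0.948]]
ft_force: [-4.1, 1.7, 3.4]
gripper_width: 0.0177
```

Call:
play_rows --pt "0.1 0 0.08 0 0 0 0" --pt "0.2 0 0.11 0 0 0 0" --pt "0.3 0 0.14 0 0 0 0" --pt "0.4 0 0.17 0 0 0 0"

```text
t: 11.47
tool_pos: [0.6261, -0.0055, 0.0542]
eef_rot: [[0.936, -0.17, 0.309], [-0.161, -0.985, -0.054], [0.313, 0.001, -0.95]]
ft_force: [-22.7, 2.7, 19.2]
gripper_width: 0.0175
```

```bash
python3 - <<'E'
from h import *
print(scoop_now(),observe()["ft_force"].round(2),observe()["torque"].round(2))
E
```

```text
('edge world', array([ 0.7207, -0.021 ,  0.0035]), 'tray', array([0.1138, 0.0005, 0.0035]), 'nose down deg', np.float64(1.8), 'yaw', np.float64(-9.78), 'roll', np.float64(-0.05)) [-22.71   2.7   19.2 ] [0.29 2.05 0.06]
```

Call:
play_rows --pt "-0.05 0 -0.05 0 0.006 0 0" --pt "-0.05 0 -0.05 0 0.006 0 0"

```text
t: 11.63
tool_pos: [0.625, -0.0053, 0.054]
eef_rot: [[0.934, -0.17, 0.313], [-0.161, -0.985, -0.055], [0.318, 0.001, -0.948]]
ft_force: [-6.8, 0.9, 5.8]
gripper_width: 0.0173
```

```bash
python3 - <<'E'
from h import *
print(scoop_now(),observe()["ft_force"].round(2))
im=viewer.grab_frame("wrist");p=viewer.camera_params("wrist")
for n,X in(("lip bottom",(.126,.05,.004)),("lip top in",(.126,.05,.018)),("edge .114",(.113,.05,.006)),("edge .120",(.12,.05,.006)),("lip top in 0",(.126,.0,.018)),("lip top out",(.13,0,.018)),("lipR",(.126,-.086,.018)),("lipL",(.126,.086,.018)),("walltop",(.113,.0565,.026))):print(n,wproj(tray(*X),p).round(1))
c=im[75:135,225:395];b=np.hstack([cv2.resize(c,None,fx=4.7,fy=4.7,interpolation=cv2.INTER_CUBIC)])
s=viewer.grab_frame("side");s=s[215:275,230:400];b=np.vstack([b,cv2.resize(s,(b.shape[1],b.shape[0]),interpolation=cv2.INTER_CUBIC)])
cv2.imwrite("pics/w7.png",b[:,:,::-1]);print(b.shape)
E
```

```text
('edge world', array([ 0.7198, -0.0209,  0.0037]), 'tray', array([0.1129, 0.0004, 0.0037]), 'nose down deg', np.float64(1.53), 'yaw', np.float64(-9.78), 'roll', np.float64(-0.05)) [-6.85  0.92  5.76]
lip bottom [242.7  93.1]
lip top in [238.3  86.6]
edge .114 [241.2 109.2]
edge .120 [241.7 100. ]
lip top in 0 [311.6  84.4]
lip top out [311.6  79. ]
lipR [433.6  90.2]
lipL [189.8  90.3]
walltop [225.  101.4]
(564, 799, 3)
```

View pics/w7.png

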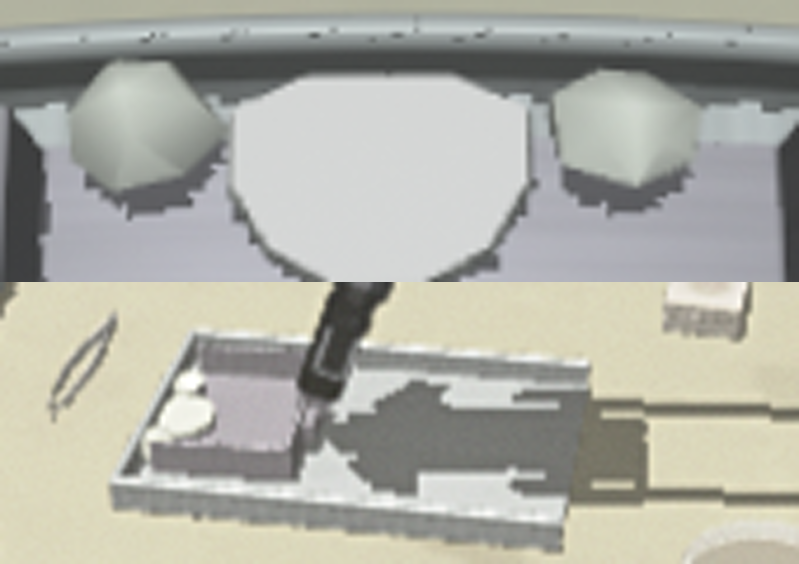

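Zoomed in, the gap from edge to lip is about 6.5 mm. The plate lies flat on the pan against the lip, and both chips have most of their bulk behind the edge. Pushing harder would be ramming, so I'll tip the nose up about the back of the pan while the lip still holds the pieces.

```bash
python3 - <<'E'
from h import *
for a,x in((4,.1145),(8,.1145),(12,.1145),(16,.113)):
    b=np.radians(a);print(a,go(tray(x,.0004,.0045+.085*np.sin(b)),TRAYP[2],-b))
E
```

```text
4 (array([ 0.6222, -0.0048,  0.0512]), (array([-0.37, -0.01,  0.18]), array([0.0005, 0.0966, 0.0014])))
8 (array([ 0.6197, -0.0043,  0.05  ]), (array([-0.66, -0.01,  0.21]), array([0.0004, 0.1664, 0.0014])))
12 (array([ 0.6176, -0.004 ,  0.0486]), (array([-0.9 , -0.01,  0.28]), array([0.0004, 0.2362, 0.0014])))
16 (array([ 0.6146, -0.0035,  0.0469]), (array([-1.25, -0.01,  0.34]), array([3.00e-04, 3.06e-01, 1.40e-03])))
```

Call:
play_rows --pt "-0.18 0 0.05 0 0.045 0 0" --pt "-0.37 0 0.08 0 0.09 0.001 0" --pt "-0.5 0 0.1 0 0.13 0.001 0" --pt "-0.66 0 0.1 0 0.166 0.001 0" --pt "-0.66 0 0.1 0 0.166 0.001 0"

```text
t: 12.15
tool_pos: [0.6176, -0.0042, 0.0495]
eef_rot: [[0.87, -0.172, 0.462], [-0.151, -0.985, -0.081], [0.469, 0.0, -0.883]]
ft_force: [-5.4, 0.6, 3.0]
gripper_width: 0.0173
```

```bash
python3 - <<'E'
from h import *
print(scoop_now(),observe()["ft_force"].round(2))
save("wrist","w8",(120,20,520,300),2)
for a,x in((16,.113),(20,.111)):
    b=np.radians(a);print(a,go(tray(x,.0004,.0055+.085*np.sin(b)),TRAYP[2],-b))
E
```

```text
('edge world', array([ 0.7192, -0.0212,  0.0156]), 'tray', array([1.124e-01, 1.000e-04, 1.560e-02]), 'nose down deg', np.float64(-7.88), 'yaw', np.float64(-9.88), 'roll', np.float64(-0.02)) [-5.38  0.58  2.98]
16 (array([ 0.6146, -0.0035,  0.0479]), (array([-0.36, -0.03, -0.01]), array([ 0.0006,  0.143 , -0.0004])))
20 (array([ 0.6115, -0.0029,  0.0461]), (array([-0.72, -0.03,  0.01]), array([ 0.0006,  0.2128, -0.0004])))
```

View pics/w8.png

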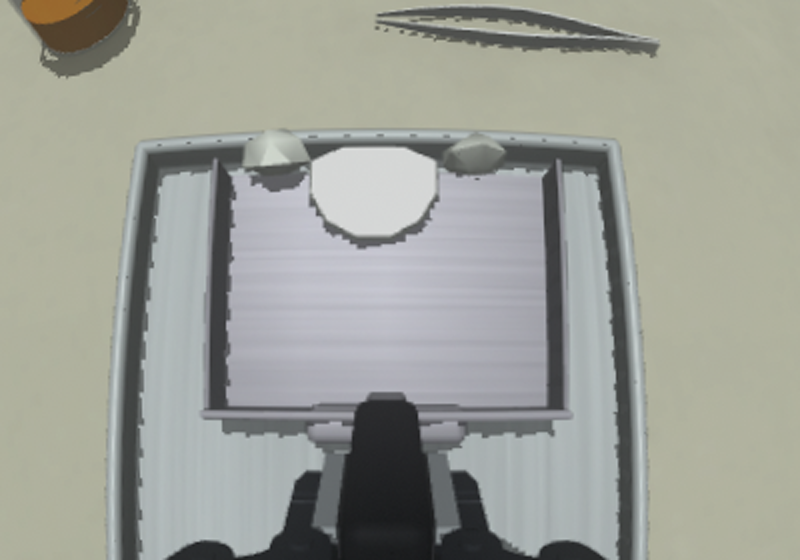

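The nose-up view shows the plate riding on the pan at crop (375,190). Both chips are still ahead of the edge, leaning on the lip at (276,150) and (475,155). I'll back off, lower the scoop flat, and go in again with a gentle side-to-side sawing motion to break the friction.

Call:
play_rows --pt "-0.4 0 -0.3 0 0 0 0" --pt "-1.0 0 -0.6 0 0 0 0" --pt "-1.6 0 -0.9 0 0 0 0" --pt "-2.2 0 -1.2 0 0 0 0" --pt "-2.2 0 -1.2 0 0 0 0"

```text
t: 12.62
tool_pos: [0.5919, 0.0002, 0.0496]
eef_rot: [[0.871, -0.171, 0.46], [-0.151, -0.985, -0.08], [0.467, 0.0, -0.884]]
ft_force: [0.1, -0.2, -1.7]
gripper_width: 0.0173
```

```bash
cat >> h.py <<'E'
def T(X):
    d=np.array(X)-[*TRAYP[:2],0];c,s=np.cos(TRAYP[2]),np.sin(TRAYP[2]);return np.round([c*d[0]+s*d[1],-s*d[0]+c*d[1]],4)
def pieces(z=.01,verb=True):
    im=viewer.grab_frame("wrist");p=viewer.camera_params("wrist");out=[]
    for n in("plate_piece","chip_1"):
        for a in models.trace("wrist",n)[:4]:
            if a["pixels"].sum()<4000 and a["score"]>.3:
                ys,xs=np.nonzero(a["pixels"])
                print(n,round(a["score"],2),np.round(a["uv"]),"cols",xs.min(),xs.max(),"rows",ys.min(),ys.max(),a["pixels"].sum(),T(w_z(a["uv"],z,p)))
    for x,y,z in((.0425,.05,.002),(.0425,-.05,.002)):
        pass
    return im,p
E
python3 - <<'E'
from h import *
print(scoop_now(),observe()["ft_force"].round(2));pieces()
print(go(tray(.088,0,.0055),TRAYP[2],np.radians(1.)))
E
```

```text
('edge world', array([ 0.6935, -0.0166,  0.0155]), 'tray', array([0.0863, 0.0001, 0.0155]), 'nose down deg', np.float64(-7.77), 'yaw', np.float64(-9.87), 'roll', np.float64(-0.03)) [ 0.14 -0.24 -1.67]
plate_piece 0.61 [305. 115.] cols 274 338 rows 94 140 2488 [0.0839 0.0047]
chip_1 0.78 [352.  71.] cols 339 366 rows 61 82 489 [ 0.1222 -0.031 ]
chip_1 0.56 [260.  92.] cols 246 275 rows 80 106 642 [0.1039 0.0385]
(array([ 0.5999, -0.0013,  0.0549]), (array([ 0.92,  0.02, -0.12]), array([ 0.0006, -0.1527, -0.0004])))
```

Call:
play_rows --pt "-0.9 0 -0.5 0 0 0 0" --pt "-0.5 0 -0.55 0 -0.05 0 0" --pt "-0.2 0 -0.6 0 -0.1 0 0" --pt "0.0 0.02 -0.6 0 -0.15 0 0" --pt "0.0 0.02 -0.6 0 -0.153 0 0"

```text
t: 13.18
tool_pos: [0.5916, 0.0001, 0.0564]
eef_rot: [[0.93, -0.172, 0.324], [-0.162, -0.985, -0.057], [0.329, 0.0, -0.945]]
ft_force: [1.4, -0.5, -1.7]
gripper_width: 0.0173
```

```bash
python3 - <<'E'
from h import *
print(scoop_now(),observe()["ft_force"].round(2));pieces()
print(go(tray(.078,0,.003),TRAYP[2],np.radians(1.)))
E
```

```text
('edge world', array([ 0.687 , -0.0158,  0.0072]), 'tray', array([ 0.0797, -0.0002,  0.0072]), 'nose down deg', np.float64(0.88), 'yaw', np.float64(-9.9), 'roll', np.float64(-0.01)) [ 1.37 -0.49 -1.65]
plate_piece 0.83 [304. 113.] cols 275 339 rows 92 139 2609 [0.0741 0.0048]
chip_1 0.92 [352.  55.] cols 339 370 rows 44 66 545 [ 0.1203 -0.0304]
chip_1 0.91 [261.  76.] cols 246 276 rows 64 91 644 [0.1034 0.0357]
(array([5.901e-01, 4.000e-04, 5.240e-02]), (array([ 0.07, -0.  ,  0.19]), array([ 0.0007,  0.0013, -0.0004])))
```

Call:
play_rows --pt "-0.06 0 0.18 0 0 0 0" --pt "-0.1 0 0.32 0 0 0 0" --pt "-0.12 0 0.38 0 0 0 0" --pt "-0.12 0 0.38 0 0 0 0"

```text
t: 13.67
tool_pos: [0.5882, 0.0007, 0.0511]
eef_rot: [[0.931, -0.171, 0.321], [-0.162, -0.985, -0.057], [0.326, 0.001, -0.945]]
ft_force: [-5.8, 0.8, 6.5]
gripper_width: 0.0175
```

Call:
play_rows --pt "0.16 0 0.12 0 0 0 0" --pt "0.35 0 0.18 0 0 0 0" --pt "0.54 0 0.25 0 0 0 0" --pt "0.73 0 0.31 0 0 0 0" --pt "0.92 0 0.38 0 0 0 0"

```text
t: 14.08
tool_pos: [0.5979, -0.0006, 0.0511]
eef_rot: [[0.931, -0.171, 0.321], [-0.162, -0.985, -0.056], [0.326, 0.0, -0.945]]
ft_force: [-4.6, -0.8, 1.1]
gripper_width: 0.0174
```

```bash
python3 - <<'E'
from h import *
print(scoop_now(),observe()["ft_force"].round(2));pieces()
E
```

```text
('edge world', array([ 0.6931, -0.0164,  0.0017]), 'tray', array([0.0858, 0.0003, 0.0017]), 'nose down deg', np.float64(1.02), 'yaw', np.float64(-9.85), 'roll', np.float64(-0.02)) [-4.65 -0.77  1.1 ]
plate_piece 0.86 [305. 115.] cols 273 340 rows 91 139 2618 [0.0791 0.0042]
chip_1 0.95 [355.  59.] cols 341 371 rows 49 70 515 [ 0.1225 -0.0308]
chip_1 0.71 [260.  80.] cols 243 276 rows 68 97 729 [0.1061 0.0359]
```

```bash
python3 - <<'E'
from h import *
for x in(.087,.097):print(go(tray(x,0,.0017),TRAYP[2],np.radians(2.3)))
E
```

```text
(array([ 0.6001, -0.0013,  0.0533]), (array([ 0.23,  0.03, -0.16]), array([ 0.0004, -0.0235,  0.    ])))
(array([ 0.6099, -0.0031,  0.0533]), (array([1.17, 0.03, 0.17]), array([ 0.0004, -0.0235,  0.    ])))
```

Call:
play_rows --pt "0.2 0 -0.1 0 -0.024 0 0" --pt "0.25 0 -0.05 0 -0.024 0 0" --pt "0.6 0 0.07 0 -0.024 0 0" --pt "0.9 0 0.17 0 -0.024 0 0" --pt "1.2 0 0.27 0 -0.024 0 0"

```text
t: 14.65
tool_pos: [0.6104, -0.0028, 0.0527]
eef_rot: [[0.938, -0.171, 0.3], [-0.163, -0.985, -0.053], [0.305, 0.0, -0.952]]
ft_force: [-5.9, 0.9, 6.8]
gripper_width: 0.0175
```

```bash
python3 - <<'E'
from h import *
print(scoop_now(),observe()["ft_force"].round(2));pieces()
E
```

```text
('edge world', array([ 0.7045, -0.0184,  0.0011]), 'tray', array([0.0974, 0.0003, 0.0011]), 'nose down deg', np.float64(2.32), 'yaw', np.float64(-9.86), 'roll', np.float64(-0.03)) [-5.9   0.88  6.84]
plate_piece 0.68 [306. 114.] cols 273 339 rows 90 138 2617 [0.0921 0.0039]
chip_1 0.73 [354.  76.] cols 340 372 rows 63 85 550 [ 0.1206 -0.0299]
chip_1 0.56 [261.  92.] cols 242 275 rows 80 109 738 [0.1082 0.0347]
```

Call:
play_rows --pt "0.26 0.5 0.18 0 0 0 0" --pt "0.54 -0.5 0.27 0 0 0 0" --pt "0.8 0.5 0.35 0 0 0 0" --pt "0.95 -0.5 0.4 0 0 0 0" --pt "1.05 0 0.43 0 0 0 0"

```text
t: 15.22
tool_pos: [0.623, -0.0036, 0.0523]
eef_rot: [[0.938, -0.17, 0.304], [-0.162, -0.985, -0.051], [0.308, -0.002, -0.951]]
ft_force: [-3.4, 5.6, 6.3]
gripper_width: 0.0173
```

```bash
python3 - <<'E'
from h import *
print(scoop_now(),observe()["ft_force"].round(2));pieces()
E
```

```text
('edge world', array([ 0.7173, -0.0189,  0.001 ]), 'tray', array([0.1101, 0.0019, 0.001 ]), 'nose down deg', np.float64(2.14), 'yaw', np.float64(-9.78), 'roll', np.float64(0.09)) [-3.43  5.64  6.27]
plate_piece 0.82 [304. 113.] cols 269 335 rows 90 140 2642 [0.1047 0.006 ]
chip_1 0.84 [359.  92.] cols 345 377 rows 81 101 503 [ 0.1203 -0.0323]
chip_1 0.63 [250.  97.] cols 235 266 rows 84 112 712 [0.1172 0.0432]
```

Call:
play_rows --pt "0.1 -0.5 0.12 0 0 0 0" --pt "0.25 0.5 0.17 0 0 0 0" --pt "0.4 -0.5 0.22 0 0 0 0" --pt "0.5 0.5 0.25 0 0 0 0" --pt "0.55 0.2 0.27 0 0 0 0"

```text
t: 15.78
tool_pos: [0.6288, -0.0093, 0.052]
eef_rot: [[0.937, -0.171, 0.305], [-0.162, -0.985, -0.054], [0.31, 0.001, -0.951]]
ft_force: [-4.7, -4.4, 6.4]
gripper_width: 0.0169
```

```bash
python3 - <<'E'
from h import *
print(scoop_now(),observe()["ft_force"].round(2));im,p=pieces()
# gap: lip-bottom / edge rows from grey profile at clear columns
g=cv2.cvtColor(im,cv2.COLOR_RGB2GRAY)
for c in(225,228,290,340,343,382,385):print(c,g[76:118,c].tolist())
E
```

```text
('edge world', array([ 0.7232, -0.025 ,  0.0009]), 'tray', array([ 0.1169, -0.003 ,  0.0009]), 'nose down deg', np.float64(2.03), 'yaw', np.float64(-9.86), 'roll', np.float64(-0.08)) [-4.73 -4.45  6.4 ]
plate_piece 0.98 [304. 114.] cols 272 336 rows 93 141 2616 [0.1106 0.0016]
chip_1 0.56 [354. 113.] cols 337 373 rows 94 126 878 [ 0.1118 -0.0318]
225 [176, 176, 177, 176, 177, 176, 177, 177, 174, 159, 173, 190, 197, 166, 147, 128, 100, 76, 104, 133, 140, 139, 139, 139, 138, 137, 137, 136, 136, 135, 134, 134, 133, 133, 132, 132, 131, 131, 129, 126, 124, 122]
228 [176, 176, 177, 176, 177, 177, 177, 177, 170, 163, 177, 192, 193, 160, 125, 123, 94, 72, 67, 68, 65, 63, 64, 64, 64, 64, 63, 64, 64, 64, 63, 64, 63, 63, 64, 63, 63, 64, 63, 63, 64, 64]
290 [175, 176, 176, 176, 177, 176, 156, 171, 192, 175, 167, 154, 136, 112, 86, 71, 72, 75, 102, 209, 213, 213, 214, 214, 214, 214, 214, 213, 214, 215, 214, 214, 214, 214, 214, 214, 214, 214, 214, 214, 214, 214]
340 [176, 177, 177, 177, 177, 176, 157, 168, 186, 201, 153, 128, 138, 115, 88, 71, 70, 71, 71, 70, 99, 107, 107, 106, 139, 177, 174, 171, 169, 168, 167, 166, 166, 166, 165, 165, 165, 165, 164, 135, 110, 104]
343 [177, 176, 176, 177, 177, 176, 159, 167, 185, 200, 185, 156, 138, 117, 89, 71, 71, 70, 72, 71, 100, 108, 109, 145, 178, 175, 175, 175, 174, 174, 173, 173, 172, 172, 171, 170, 172, 173, 156, 138, 129, 126]
382 [178, 177, 176, 176, 176, 176, 176, 170, 158, 174, 185, 193, 163, 147, 127, 100, 75, 68, 67, 68, 68, 84, 106, 118, 155, 189, 184, 169, 166, 165, 164, 163, 165, 165, 166, 170, 170, 170, 169, 166, 165, 166]
385 [178, 178, 177, 176, 176, 177, 176, 173, 155, 171, 183, 193, 168, 150, 131, 105, 79, 68, 67, 68, 69, 78, 106, 106, 107, 106, 119, 154, 165, 164, 163, 162, 165, 165, 165, 168, 169, 168, 168, 165, 164, 165]
```

Call:
play_rows --pt "0.0 -0.4 0.1 0 0 0 0" --pt "0.1 0.4 0.13 0 0 0 0" --pt "0.15 -0.4 0.14 0 0 0 0" --pt "0.2 0.2 0.16 0 0 0 0" --pt "0.2 -0.2 0.16 0 0 0 0"

```text
t: 16.35
tool_pos: [0.632, -0.0096, 0.0518]
eef_rot: [[0.936, -0.173, 0.306], [-0.163, -0.985, -0.057], [0.311, 0.004, -0.95]]
ft_force: [-3.8, -6.2, 6.9]
gripper_width: 0.0175
```

```bash
python3 - <<'E'
from h import *
print(scoop_now(),observe()["ft_force"].round(2));im,p=pieces()
g=cv2.cvtColor(im,cv2.COLOR_RGB2GRAY)[80:132:2,222:400:4]
ch="@#%*+=-:. "
for r in g:print("".join(ch[min(9,int(v)//24)] for v in r))
E
```

```text
('edge world', array([ 0.7264, -0.0256,  0.0009]), 'tray', array([ 0.1202, -0.0031,  0.0009]), 'nose down deg', np.float64(1.92), 'yaw', np.float64(-9.98), 'roll', np.float64(-0.21)) [-3.75 -6.19  6.93]
plate_piece 0.77 [301. 118.] cols 270 335 rows 98 145 2586 [0.1111 0.0041]
chip_1 0.76 [254. 110.] cols 236 269 rows 97 127 832 [0.1176 0.0361]
:::::::::::::::::::::::::::::::::::::::::::::
:::::::::::::::::::::::::::::::::::::::::::::
:::::::::::::::::::::::::::::::::::::::::::::
::::::::::::::-------------------::::::::::::
:::--------::::::::::::::::::::::::---------:
--:::::::.......:...:::::-:...:......::::::::
:..::::+:--=---------=-==---------=----::::::
-----======+++++++++++++++++++++++++======---
==+++**+*%%%%%%%%*%*****%*%%%%%%*+%%%%****+++
%=%%%+-::-%%%%%%++:.==...+%*%%%+::+%%%%%%%%%%
%=%%%::::-+****-..........-****::::+***%%%%%%
%=%%*:..:---++:............:+*=::.::=+++++*%%
++%*+:..:----................::::..:-+=--*+%%
++%*-:...:-=-...............::::....:------%%
:+%*-:...:-=-................::::...:------%%
:*%*-:...:-=-................::::...:-::---%%
:*%*-....:-=-................::::..::-:::::%%
:*%*-:...:-==................-::::::--:::--%%
:*%*=:..::-==................-::::::-------%%
:%%*--::--=+=................--:::::--:----%%
:%%*:=--===+-................=---::--::----%%
:%%+:+=+++++-...............+=-=-::--:::---%%
:%%=:++++***:...............+++==-:--:::::-%%
:%%=:=+****+:...............=:**+-:=+:::::-%%
:%%+:::***::.-.............-::-****=::::::-*%
:%%*:::*++:..-.............+:::==**:::::---*%
```

Sawing worked. The brightness map shows both chips and the plate well behind the edge, the edge at the lip, and forces below 8 N. Now the nose-up tilt.

```bash
python3 - <<'E'
from h import *
for a,x in((6,.1195),(12,.118),(18,.115)):
    b=np.radians(a);print(a,go(tray(x,-.003,.0055+.085*np.sin(b)),TRAYP[2],-b))
E
```

```text
6 (array([ 0.6252, -0.0088,  0.0516]), (array([-0.66,  0.06, -0.2 ]), array([ 0.0041,  0.1378, -0.001 ])))
12 (array([ 0.6205, -0.0079,  0.0496]), (array([-1.19,  0.06, -0.15]), array([ 0.0041,  0.2425, -0.0008])))
18 (array([ 0.6154, -0.007 ,  0.047 ]), (array([-1.76,  0.06, -0.07]), array([ 0.0042,  0.3472, -0.0006])))
```

Call:
play_rows --pt "-0.3 0 -0.1 0.002 0.06 0 0" --pt "-0.66 0.06 -0.2 0.004 0.138 -0.001 0" --pt "-0.95 0.06 -0.17 0.004 0.19 -0.001 0" --pt "-1.19 0.06 -0.15 0.004 0.243 -0.001 0" --pt "-1.19 0.06 -0.15 0.004 0.243 -0.001 0"

```text
t: 16.92
tool_pos: [0.6168, -0.0084, 0.046]
eef_rot: [[0.837, -0.171, 0.519], [-0.144, -0.985, -0.092], [0.527, 0.002, -0.85]]
ft_force: [0.1, 0.4, -2.9]
gripper_width: 0.0176
```

```bash
cat >> h.py <<'E'
def amap(im,r0,r1,c0,c1,sr=2,sc=4):
    for r in cv2.cvtColor(im,cv2.COLOR_RGB2GRAY)[r0:r1:sr,c0:c1:sc]:print("".join("@#%*+=-:. "[min(9,int(v)//24)] for v in r))
E
python3 - <<'E'
from h import *
print(scoop_now(),observe()["ft_force"].round(2));im,p=pieces()
amap(im,80,150,222,400)
b=np.radians(18);print(go(tray(.113,-.003,.0085+.085*np.sin(b)),TRAYP[2],-b))
E
```

```text
('edge world', array([ 0.7205, -0.0256,  0.0192]), 'tray', array([ 0.1143, -0.0041,  0.0192]), 'nose down deg', np.float64(-11.77), 'yaw', np.float64(-9.83), 'roll', np.float64(-0.11)) [ 0.12  0.38 -2.9 ]
plate_piece 0.71 [300. 121.] cols 269 336 rows 98 147 2715 [0.11   0.0036]
chip_1 0.95 [352. 117.] cols 337 370 rows 101 132 843 [ 0.1135 -0.0342]
chip_1 0.9 [255. 115.] cols 235 268 rows 98 131 843 [0.1156 0.0373]
:::::::::::::::::::::::::::::::::::::::::::::
:::::::::::::::::::::::::::::::::::::::::::::
:::::::::::::::::::::::::::::::::::::::::::::
:::::::::::::::::::::::::::::::::::::::::::::
:::::::::::::::::::::::::::::::::::::::::::::
:::::::::----------:::::::::::-----::::::::::
-----:::::::::..:...:.......::::::::::::::---
:+::::::+:::=:--------------------:::=:::-:::
:+----========++++++++++++++++++=======-----+
=+++++***********++======***************++++%
*+%***-::++++==-         :----===++++******%%
**%=-:..::.....           ..::::..:::::::-=%%
**%-::..:::....             ::::...:::::::-%%
**%-::..:::..               :::....:-:::---%%
**%-::..::-:-               :::....:
[... 331 characters left out ...]

-%%-++==+===+               ++----==+:::::-%%
=%%=:++*++++-               +==+====+:::---%%
=%%-:******-:.             .+:*+++=++:-----%%
-%%-:-****+::=             =+:+*++==::-----%%
-%%*::*****::+             +::-:+++::::----%%
-%%*::*****:::             *::::-*:+:------*%
-%%*::-*+:*:::-           -+:::::==::::----%%
-%%-::--::::::+.         :*:::::::::::-----*%
-%%-:::::::::::+.       .*+::::::::::::----*%
-%%::::::::::::++       *+=::::::::::::----*%
-%%-:::::::::::-++.....+++-:::::::---------*%
-%%-::::::::::::++*****+::::::::::---------*%
-%%+::::::::::::--++++++:::::::::::::::----*%
(array([ 0.6134, -0.0067,  0.05  ]), (array([-0.32, -0.07, -0.53]), array([0.0012, 0.1099, 0.0003])))
```

All three pieces ride the tilted pan, and the weight reading rose by about 1 N. Tilting more and lifting.

Call:
play_rows --pt "-0.3 0 -0.4 0 0.05 0 0" --pt "-0.4 0 -0.8 0 0.11 0 0" --pt "-0.3 0 -1.6 0 0.15 0 0" --pt "0.2 0 -2.6 0 0.17 0 0" --pt "0.9 0 -3.8 0 0.17 0 0"

```text
t: 17.48
tool_pos: [0.6038, -0.0062, 0.0808]
eef_rot: [[0.743, -0.172, 0.647], [-0.128, -0.985, -0.115], [0.657, 0.002, -0.754]]
ft_force: [-0.5, -0.4, -2.8]
gripper_width: 0.0172
```

```bash
python3 - <<'E'
from h import *
s=observe();print(scoop_now(),s["ft_force"].round(2),s["joints"].round(1));im,p=pieces(.06)
viewer.grab_frame("top")
q=[r for r in models.trace("top","bin")]
for r in q[:2]:
    for z in(.085,):
        ys,xs=np.nonzero(r["pixels"]);print(r["score"],r["uv"],at_z("top",((xs.min()+xs.max())/2,(ys.min()+ys.max())/2),.06).round(3),xs.max()-xs.min())
E
```

```text
('edge world', array([ 0.7104, -0.024 ,  0.0711]), 'tray', array([ 0.1041, -0.0043,  0.0711]), 'nose down deg', np.float64(-20.98), 'yaw', np.float64(-9.84), 'roll', np.float64(-0.13)) [-0.46 -0.37 -2.84] [ -3.7  -5.  116.1  -8.8  28.3 102.3]
plate_piece 0.8 [299. 119.] cols 268 335 rows 98 146 2707 [0.1135 0.0053]
chip_1 0.84 [352. 115.] cols 336 370 rows 98 130 870 [ 0.118  -0.0355]
chip_1 0.69 [250. 119.] cols 233 266 rows 104 135 795 [0.114  0.0434]
0.89 [394.6, 214.9] [ 0.495 -0.319  0.06 ] 49
0.58 [448.9, 203.1] [ 0.551 -0.529  0.06 ] 34
```

All three pieces stay on the pan at 21° nose-up (plate row 98–146, chips beside it). Next is the carry to the bin, centred at about (0.497,-0.317).

```bash
python3 - <<'E'
from h import *
y=np.radians(-32.6)
print("up",go(tray(.09,-.004,.15),TRAYP[2],np.radians(-20)))
print("A",go([.497,-.317,.16],y,np.radians(-20)))
E
```

```text
up (array([ 0.5901, -0.0037,  0.1615]), (array([ 3.83,  0.03, -6.9 ]), array([ 0.0015, -0.0246,  0.0001])))
A (array([ 0.4057, -0.2596,  0.1715]), (array([ -5.84,  28.41, -16.74]), array([-0.2578, -0.0245,  0.3008])))
```

Call:
play_rows --pt "0.5 0 -0.9 0 0 0 0" --pt "1.4 0 -2.5 0 0 0 0" --pt "2.5 0 -4.5 0 0 0 0" --pt "3.4 0 -6.2 0 0 0 0" --pt "3.8 0 -6.9 0 0 0 0"

```text
t: 18.15
tool_pos: [0.591, -0.0034, 0.1644]
eef_rot: [[0.736, -0.172, 0.655], [-0.128, -0.985, -0.115], [0.665, 0.001, -0.747]]
ft_force: [1.2, 0.5, -1.8]
gripper_width: 0.0172
```

```bash
python3 - <<'E'
from h import *
print(scoop_now());print("A",go([.497,-.317,.16],np.radians(-32.6),np.radians(-20)))
E
```

```text
('edge world', array([ 0.6977, -0.0213,  0.1559]), 'tray', array([ 0.0911, -0.0037,  0.1559]), 'nose down deg', np.float64(-21.64), 'yaw', np.float64(-9.88), 'roll', np.float64(-0.04))
A (array([ 0.4057, -0.2596,  0.1715]), (array([-9.88, 28.42, -9.73]), array([-0.2588, -0.0283,  0.3001])))
```

Call:
play_rows --pt "-0.5 1.4 -0.5 -0.013 -0.001 0.015 0" --pt "-1.4 4.0 -1.4 -0.036 -0.004 0.042 0" --pt "-2.4 6.8 -2.3 -0.062 -0.007 0.072 0" --pt "-3.5 9.9 -3.4 -0.09 -0.01 0.105 0" --pt "-4.4 12.8 -4.4 -0.116 -0.013 0.135 0"

```text
t: 18.57
tool_pos: [0.5061, -0.1194, 0.1658]
eef_rot: [[0.711, -0.345, 0.613], [-0.262, -0.939, -0.224], [0.652, -0.001, -0.758]]
ft_force: [0.4, -1.0, -1.8]
gripper_width: 0.0171
```

```bash
python3 - <<'E'
from h import *
print(scoop_now(),observe()["ft_force"].round(1));print("A",go([.497,-.317,.16],np.radians(-32.6),np.radians(-20)))
E
```

```text
('edge world', array([ 0.6077, -0.1558,  0.1556]), 'tray', array([ 0.0255, -0.1517,  0.1556]), 'nose down deg', np.float64(-20.65), 'yaw', np.float64(-20.17), 'roll', np.float64(0.05)) [ 0.4 -1.  -1.8]
A (array([ 0.4057, -0.2596,  0.1715]), (array([-3.1 , 16.62, -3.43]), array([-0.1414, -0.0113,  0.165 ])))
```

Call:
play_rows --pt "-0.5 2.6 -0.6 -0.022 -0.002 0.026 0" --pt "-1.1 6.0 -1.3 -0.052 -0.004 0.06 0" --pt "-1.8 9.6 -2.0 -0.082 -0.006 0.096 0" --pt "-2.4 13.0 -2.7 -0.112 -0.009 0.13 0" --pt "-2.8 15.0 -3.1 -0.13 -0.01 0.15 0"

```text
t: 18.98
tool_pos: [0.4134, -0.248, 0.17]
eef_rot: [[0.652, -0.527, 0.546], [-0.402, -0.85, -0.34], [0.643, 0.002, -0.766]]
ft_force: [0.5, 0.0, -1.9]
gripper_width: 0.0172
```

```bash
python3 - <<'E'
from h import *
s=observe();print(scoop_now(),s["ft_force"].round(1),s["joints"].round(1));im,p=pieces(.15)
q=models.trace("wrist","bin")[:2]
for r in q:
    ys,xs=np.nonzero(r["pixels"]);print("bin",r["score"],xs.min(),xs.max(),ys.min(),ys.max())
th=np.linspace(0,2*np.pi,9)[:-1];print([wproj([.497+.086*np.cos(t),-.317+.086*np.sin(t),.085],p).round().tolist() for t in th])
y=np.radians(-32.6);c=np.array([.497,-.317,0])-.02*np.array([np.cos(y),np.sin(y),0])
for a,z in((-20,.14),(10,.11),(35,.1),(60,.1)):print(a,go(c+[0,0,z],y,np.radians(a)))
E
```

```text
('edge world', array([ 0.5055, -0.3041,  0.1584]), 'tray', array([-0.0498, -0.3153,  0.1584]), 'nose down deg', np.float64(-19.98), 'yaw', np.float64(-31.73), 'roll', np.float64(-0.12)) [ 0.5  0.  -1.9] [-42.2 -30.5 122.8   8.8  48.4  76. ]
plate_piece 0.85 [299. 125.] cols 267 334 rows 105 156 2798 [-0.055 -0.307]
chip_1 0.92 [355. 128.] cols 341 373 rows 112 144 841 [-0.0717 -0.3428]
chip_1 0.65 [253. 135.] cols 236 268 rows 118 150 848 [-0.0503 -0.2735]
chip_1 0.41 [300. 126.] cols 267 333 rows 106 155 2724 [-0.0564 -0.3073]
bin 0.91 261 419 92 255
bin 0.9 393 479 37 123
[[280.0, 98.0], [237.0, 142.0], [242.0, 206.0], [303.0, 250.0], [381.0, 237.0], [416.0, 179.0], [396.0, 121.0], [342.0, 90.0]]
-20 (array([ 0.3889, -0.2488,  0.1515]), (array([-2.77,  1.59,  0.06]), array([-0.0108,  0.0007,  0.0134])))
10 (array([ 0.4059, -0.2597,  0.1739]), (array([ 0.21,  1.63, -0.35]), array([-0.0071, -0.5229,  0.016 ])))
35 (array([ 0.4356, -0.2787,  0.1949]), (array([4.26, 1.69, 0.3 ]), array([-0.0035, -0.9592,  0.0176])))
60 (array([ 0.4735, -0.3029,  0.2082]), (array([8.57, 1.76, 2.18]), array([ 4.0000e-04, -1.3955e+00,  1.8700e-02])))
```

Call:
play_rows --pt "-1.0 0.6 -0.1 -0.002 -0.1 0.004 0" --pt "-1.0 1.0 -0.2 -0.004 -0.2 0.008 0" --pt "-0.6 1.4 -0.3 -0.006 -0.31 0.012 0" --pt "-0.2 1.6 -0.35 -0.007 -0.42 0.016 0" --pt "0.2 1.6 -0.35 -0.007 -0.523 0.016 0"

```text
t: 19.6
tool_pos: [0.4073, -0.2591, 0.1745]
eef_rot: [[0.831, -0.537, 0.144], [-0.529, -0.843, -0.093], [0.171, 0.001, -0.985]]
ft_force: [-0.4, -0.8, -1.2]
gripper_width: 0.0173
```

```bash
python3 - <<'E'
from h import *
s=observe();print(scoop_now(),s["ft_force"].round(1),s["joints"].round(1))
y=np.radians(-32.6);c=np.array([.497,-.317,0])-.02*np.array([np.cos(y),np.sin(y),0])
for a,z in((28,.1),(44,.1)):print(a,go(c+[0,0,z],y,np.radians(a)))
E
```

```text
('edge world', array([ 0.4815, -0.3054,  0.1103]), 'tray', array([-0.0733, -0.3207,  0.1103]), 'nose down deg', np.float64(10.19), 'yaw', np.float64(-32.5), 'roll', np.float64(-0.03)) [-0.4 -0.8 -1.2] [-40.   -9.8  99.8   1.3  80.2  82.3]
28 (array([ 0.4261, -0.2726,  0.1878]), (array([ 2.51,  0.13, -0.92]), array([ 0.0005, -0.3109,  0.0018])))
44 (array([ 0.4486, -0.287 ,  0.202 ]), (array([ 5.38,  0.14, -1.85]), array([ 0.0008, -0.5902,  0.0017])))
```

Call:
play_rows --pt "0.9 0.1 -0.3 0 -0.12 0 0" --pt "1.9 0.1 -0.7 0 -0.24 0.001 0" --pt "3.0 0.1 -1.1 0 -0.36 0.001 0" --pt "4.2 0.1 -1.5 0 -0.47 0.001 0" --pt "5.4 0.1 -1.9 0.001 -0.59 0.002 0"

```text
t: 20.02
tool_pos: [0.4517, -0.2863, 0.2027]
eef_rot: [[0.771, -0.536, -0.344], [-0.49, -0.844, 0.218], [-0.407, 0.0, -0.913]]
ft_force: [1.0, -1.2, -2.8]
gripper_width: 0.0171
```

```bash
python3 - <<'E'
from h import *
s=observe();print(scoop_now(),s["ft_force"].round(1),s["joints"].round(1));im,p=pieces(.09)
y=np.radians(-32.6);c=np.array([.497,-.317,0])-.02*np.array([np.cos(y),np.sin(y),0])
for a,z in((70,.11),):print(a,go(c+[0,0,z],y,np.radians(a)))
E
```

```text
('edge world', array([ 0.4831, -0.3053,  0.1006]), 'tray', array([-0.0716, -0.3203,  0.1006]), 'nose down deg', np.float64(44.09), 'yaw', np.float64(-32.44), 'roll', np.float64(-0.01)) [ 1.  -1.2 -2.8] [-37.2  20.9  65.9  -2.2 117.1  84.6]
plate_piece 0.6 [305. 115.] cols 274 339 rows 93 141 2612 [-0.0726 -0.3156]
chip_1 0.89 [357. 108.] cols 342 376 rows 94 118 624 [-0.0818 -0.3522]
chip_1 0.88 [252. 107.] cols 234 267 rows 94 123 744 [-0.0513 -0.2834]
70 (array([ 0.4894, -0.3131,  0.2178]), (array([ 3.24,  0.2 , -3.9 ]), array([ 0.0007, -0.446 ,  0.0027])))
```

Call:
play_rows --pt "0.7 0.1 -0.8 0 -0.1 0 0" --pt "1.5 0.1 -1.6 0 -0.2 0.001 0" --pt "2.2 0.2 -2.5 0 -0.3 0.002 0" --pt "2.9 0.2 -3.4 0 -0.4 0.003 0" --pt "3.2 0.2 -3.9 0 -0.446 0.003 0"

```text
t: 20.58
tool_pos: [0.4906, -0.3126, 0.2161]
eef_rot: [[0.542, -0.537, -0.647], [-0.345, -0.844, 0.411], [-0.766, 0.001, -0.642]]
ft_force: [0.8, 0.0, -3.2]
gripper_width: 0.0175
```

Call:
play_rows --pt "0 0 0 0 0 0 0" --pt "0 0 0 0 0 0 0" --pt "0 0 0 0 0 0 0" --pt "0 0 0 0 0 0 0" --pt "0 0 0 0 0 0 0"

```text
t: 21.0
tool_pos: [0.4903, -0.3121, 0.2184]
eef_rot: [[0.544, -0.537, -0.645], [-0.347, -0.844, 0.409], [-0.764, 0.001, -0.646]]
ft_force: [0.1, -0.7, -1.7]
gripper_width: 0.0171
```

```bash
python3 - <<'E'
from h import *
s=observe();print(scoop_now(),s["ft_force"].round(1),s["joints"].round(1));im,p=pieces(.02)
amap(im,80,200,200,430,3,4)
E
```

```text
('edge world', array([ 0.4812, -0.3055,  0.1105]), 'tray', array([-0.0735, -0.3208,  0.1105]), 'nose down deg', np.float64(69.84), 'yaw', np.float64(-32.62), 'roll', np.float64(-0.07)) [ 0.1 -0.7 -1.7] [-36.4  45.3  37.9  -5.5 146.4  82.9]
:+%%%%%%%%%%%%*****%%%%%%%%%%%%%%%%%%%%%%%%%%%%%%%%%%%%*=:
:+%%%%%%%%%%%******%%%%%%%*%%%%%%%%%%%%%%%%%%%%%%*%%%%%+::
::+%%%%%%%%%*******%%%%%%%%%*%%%%%%%%%%%%%%%%%%%%*%%%%*=::
::=*%%%%%%%%*******%%%%%%%%%*%*%%%%%%%%%%%%%%%%%%*%%%%+:::
:::+%%%%%%%%*******%%%%%*%%%*%*%%%%%%%%%%%%%%%%%%**%%+=:::
:::-+%+%%%%********%%%%%%%*%**%%%%%%%%%%%%%%%%%%%%*%*+::::
::::+*+%%%%%*******%%%%%*%*******%%%%%%%%%%%%%%%%%*%+:::::
:::::++%%*+=====+++++++++++++++++++++++++++******%*+::::::
::::::=%%+=====+++++++++++++++++++++++++++++++++*%*-::::::
::::::=%%+======++++++++++++++++++++++++++++++++*%%::::::+
::::::=%%+======++++++++++++++++++++++++++++++++*%%:::-===
::::::=%%+======++++++++++++++++++++++++++++++++*%%:-=====
::::::+%%+=====+++++++++++++++++++++++++++++++++*%%=======
::::::+%%+=====+++++++++++++++++++++++++++++++++*%%=======
::::::+%*+=====+++++++++++++++++++
[... 799 characters left out ...]
%+++++++++++++++++++++++++++++++++++++++++%%+======
:::::-%%+++++++++++++++++++++++++++++++++++++++++%%+======
:::::-%%+++++++++++++++++++++++++++++++++++++++++%%+======
:::::-%%+++++++++++++++++++++++++++++++++++++++++%%+======
:::::+%%=++++++++++++++++++++++++++++++++++++++++%%+======
:::+=+%%+++++++++++++++++++++++++++++++++++++++++%%+======
:=+*=+%%+++++++++++++++++++++++++++++++++++++++++%%+==+***
==%==+%%+++++++++++++++++++++++++++++++++++++++++%%+******
==%==+%%=++++++++++++++++++++++++++++++++++++++++%%=%*****
=%===+%%=++++++++++++++++++++++++++++++++++++++++%%=%%*+==
=%===+%%+++++++++++++++++++++++++++++++++++++++++%%=+%%+==
#====+%%+++++++++++++++++++++++++++++++++++++++++%%=%%%%==
```

The pan reads as uniformly empty. Levelling out and going back.

```bash
python3 - <<'E'
from h import *
y=np.radians(-32.6);c=np.array([.477,-.304,0])
print(go(c+[0,0,.15],y,np.radians(35)));print(go(c+[-.02,.03,.15],np.radians(-28),np.radians(2.)))
E
```

```text
(array([ 0.4324, -0.2764,  0.2449]), (array([-6.5 ,  0.07,  3.44]), array([0.0021, 0.6101, 0.0014])))
(array([ 0.3721, -0.2298,  0.2011]), (array([-8.03, -0.63, 12.07]), array([-0.0217,  1.1855, -0.0799])))
```

Call:
play_rows --pt "-1.4 0 0.2 0 0.1 0 0" --pt "-2.8 0 0.8 0 0.22 0 0" --pt "-4.2 0 1.6 0 0.35 0 0" --pt "-5.5 0 2.5 0 0.48 0 0" --pt "-6.5 0 3.4 0 0.6 0 0"

```text
t: 21.57
tool_pos: [0.4326, -0.2758, 0.2471]
eef_rot: [[0.813, -0.537, -0.223], [-0.518, -0.843, 0.141], [-0.264, 0.001, -0.965]]
ft_force: [-1.2, -0.2, 0.1]
gripper_width: 0.017
```

```bash
python3 - <<'E'
from h import *
s=observe();print(scoop_now(),s["ft_force"].round(1),s["joints"].round(1))
c=np.array([.477,-.304,0])
print(go(c+[-.01,.06,.14],np.radians(-28),np.radians(2.)))
# where are the pieces: wrist picture now
im=viewer.grab_frame("wrist");p=viewer.camera_params("wrist")
for n in("plate_piece","chip_1"):
    for a in models.trace("wrist",n)[:3]:print(n,a["score"],a["uv"],a["pixels"].sum(),w_z(a["uv"],.01,p))
E
```

```text
('edge world', array([ 0.4767, -0.3031,  0.1518]), 'tray', array([-0.0784, -0.3192,  0.1518]), 'nose down deg', np.float64(35.37), 'yaw', np.float64(-32.55), 'roll', np.float64(-0.08)) [-1.2 -0.2  0.1] [-37.9  11.2  71.1  -1.6 112.9  84.2]
(array([ 0.3821, -0.1998,  0.1911]), (array([-6.57, -3.71,  7.6 ]), array([ 0.0033,  0.5822, -0.0794])))
plate_piece 0.61 [316.3, 15.8] 935 [ 0.52171598 -0.33709417  0.01      ]
chip_1 0.79 [291.8, 6.3] 332 [ 0.54534721 -0.32088182  0.01      ]
chip_1 0.7 [134.0, 262.3] 1221 [0.38227025 0.15600227 0.01      ]
chip_1 0.65 [337.2, 7.1] 225 [ 0.51838366 -0.36165621  0.01      ]
```

The wrist camera sees the plate and both chips inside the big bin, 32–50 mm from its centre. Returning to the tray.

Call:
play_rows --pt "-1.3 -0.7 1.3 0 0.116 -0.016 0" --pt "-2.6 -1.5 2.8 0.001 0.232 -0.032 0" --pt "-3.9 -2.2 4.4 0.002 0.348 -0.048 0" --pt "-5.2 -2.9 6.0 0.003 0.465 -0.064 0" --pt "-6.5 -3.7 7.6 0.003 0.582 -0.079 0"

```text
t: 22.13
tool_pos: [0.38, -0.198, 0.1924]
eef_rot: [[0.84, -0.469, 0.272], [-0.447, -0.883, -0.145], [0.308, 0.0, -0.951]]
ft_force: [-0.9, -0.4, -0.2]
gripper_width: 0.0173
```

```bash
python3 - <<'E'
from h import *
print(scoop_now());print(go(tray(.02,0,.06),TRAYP[2],np.radians(1.2)))
E
```

```text
('edge world', array([ 0.4648, -0.2422,  0.1411]), 'tray', array([-0.1005, -0.2612,  0.1411]), 'nose down deg', np.float64(2.11), 'yaw', np.float64(-28.0), 'roll', np.float64(-0.0))
(array([0.5331, 0.0103, 0.1097]), (array([  1.01, -25.58,   9.01]), array([ 0.1001,  0.0157, -0.3005])))
```

Call:
play_rows --pt "0.1 -3.2 0.5 0.012 0.002 -0.037 0" --pt "0.3 -6.5 1.3 0.025 0.004 -0.076 0" --pt "0.4 -9.8 2.6 0.038 0.006 -0.115 0" --pt "0.5 -13.0 4.0 0.051 0.008 -0.153 0" --pt "0.6 -16.2 5.4 0.063 0.01 -0.19 0"

```text
t: 22.55
tool_pos: [0.4766, -0.0642, 0.1425]
eef_rot: [[0.91, -0.283, 0.304], [-0.268, -0.959, -0.09], [0.317, 0.0, -0.949]]
ft_force: [0.1, 0.2, -2.6]
gripper_width: 0.0173
```

```bash
python3 - <<'E'
from h import *
print(scoop_now());print(go(tray(.02,0,.06),TRAYP[2],np.radians(1.2)))
E
```

```text
('edge world', array([ 0.5689, -0.0906,  0.0921]), 'tray', array([-0.0238, -0.0941,  0.0921]), 'nose down deg', np.float64(1.6), 'yaw', np.float64(-16.42), 'roll', np.float64(-0.0))
(array([0.5331, 0.0103, 0.1097]), (array([ 2.11, -8.74,  4.16]), array([ 0.0368,  0.007 , -0.1087])))
```

Call:
play_rows --pt "0.5 -2.2 1.0 0.009 0.002 -0.027 0" --pt "1.1 -4.7 2.2 0.02 0.004 -0.058 0" --pt "1.7 -7.2 3.4 0.031 0.006 -0.09 0" --pt "2.1 -8.7 4.1 0.037 0.007 -0.109 0" --pt "2.1 -8.7 4.1 0.037 0.007 -0.109 0"

```text
t: 22.97
tool_pos: [0.5332, 0.0122, 0.1076]
eef_rot: [[0.935, -0.167, 0.313], [-0.159, -0.986, -0.053], [0.317, -0.0, -0.948]]
ft_force: [-1.1, 0.4, -2.2]
gripper_width: 0.017
```

```bash
python3 - <<'E'
from h import *
print(scoop_now());print(go(tray(.02,0,.006),TRAYP[2],np.radians(1.2)))
im=viewer.grab_frame("wrist");p=viewer.camera_params("wrist")
for y in(.086,-.086):
    for x in(-.05,.05):print(wproj(tray(x,y,.018),p).round())
r=models.trace("wrist","tray")[0]["pixels"]
for row in(40,100,130):
    xs=np.nonzero(r[row])[0];print(row,xs.min(),xs.max())
E
```

```text
('edge world', array([ 0.628 , -0.003 ,  0.0573]), 'tray', array([0.0194, 0.0023, 0.0573]), 'nose down deg', np.float64(1.56), 'yaw', np.float64(-9.63), 'roll', np.float64(0.03))
(array([0.5331, 0.0103, 0.0557]), (array([-1.62,  0.2 ,  4.93]), array([-0.0017,  0.0063,  0.0035])))
[210. 205.]
[214.  91.]
[414. 205.]
[410.  91.]
40 213 411
100 207 416
130 205 417
```

Call:
play_rows --pt "-0.4 0.1 1.2 0 0.002 0.001 0" --pt "-0.8 0.1 2.5 -0.001 0.004 0.002 0" --pt "-1.2 0.2 3.7 -0.002 0.006 0.003 0" --pt "-1.6 0.2 4.9 -0.002 0.006 0.003 0" --pt "-1.6 0.2 4.9 -0.002 0.006 0.003 0"

```text
t: 23.48
tool_pos: [0.5302, 0.0069, 0.0547]
eef_rot: [[0.933, -0.175, 0.313], [-0.165, -0.984, -0.059], [0.319, 0.003, -0.948]]
ft_force: [-1.5, -0.5, -2.4]
gripper_width: 0.0172
```

Call:
play_rows --pt "-0.03 0 0.09 0 0 0 0" --pt "-0.05 0 0.15 0 0 0 0" --pt "-0.05 0 0.15 0 0 0 0"

```text
t: 23.73
tool_pos: [0.5307, 0.0064, 0.0541]
eef_rot: [[0.933, -0.176, 0.315], [-0.166, -0.984, -0.059], [0.32, 0.003, -0.947]]
ft_force: [0.0, -0.3, -1.4]
gripper_width: 0.0173
```

```bash
python3 - <<'E'
from h import *
print(scoop_now(),observe()["ft_force"].round(1),observe()["torque"].round(2))
E
```

```text
('edge world', array([ 0.6255, -0.0099,  0.004 ]), 'tray', array([ 0.0181, -0.0049,  0.004 ]), 'nose down deg', np.float64(1.4), 'yaw', np.float64(-10.15), 'roll', np.float64(-0.17)) [ 0.  -0.3 -1.4] [ 0.03  0.27 -0.02]
```

Call:
play_rows --pt "-0.05 0 0.15 0 0 0 0" --pt "-0.08 0 0.23 0 0 0 0" --pt "-0.08 0 0.23 0 0 0 0"

```text
t: 23.98
tool_pos: [0.5309, 0.0063, 0.0521]
eef_rot: [[0.933, -0.176, 0.315], [-0.166, -0.984, -0.059], [0.321, 0.003, -0.947]]
ft_force: [0.1, -0.4, -1.7]
gripper_width: 0.0172
```

Call:
play_rows --pt "-0.03 0 0.1 0 0 0 0" --pt "-0.05 0 0.15 0 0 0 0" --pt "-0.05 0 0.15 0 0 0 0"

```text
t: 24.23
tool_pos: [0.5311, 0.0063, 0.0509]
eef_rot: [[0.932, -0.176, 0.316], [-0.166, -0.984, -0.059], [0.321, 0.003, -0.947]]
ft_force: [0.4, -0.3, 0.4]
gripper_width: 0.0172
```

```bash
python3 - <<'E'
from h import *
print(scoop_now(),observe()["ft_force"].round(1),observe()["torque"].round(2))
E
```

```text
('edge world', array([ 0.626 , -0.01  ,  0.0009]), 'tray', array([ 0.0186, -0.0049,  0.0009]), 'nose down deg', np.float64(1.32), 'yaw', np.float64(-10.14), 'roll', np.float64(-0.17)) [ 0.4 -0.3  0.4] [ 0.02  0.28 -0.03]
```

Call:
play_rows --pt "-0.01 0 0.05 0 0 0 0" --pt "0 0 0 0 0 0 0.5" --pt "0 0 0 0 0 0 0.8" --pt "0 0 0 0 0 0 1" --pt "0 0 0 0 0 0 1"

```text
t: 24.65
tool_pos: [0.5314, 0.0063, 0.0511]
eef_rot: [[0.932, -0.176, 0.316], [-0.166, -0.984, -0.059], [0.322, 0.003, -0.947]]
ft_force: [-0.2, -0.4, -0.0]
gripper_width: 0.0647
```

Call:
play_rows --pt "0 0 0 0 0 0 1" --pt "0 0 0 0 0 0 1" --pt "0 0 0 0 0 0 1" --pt "0 0 0 0 0 0 1"

```text
t: 24.98
tool_pos: [0.5314, 0.0063, 0.0511]
eef_rot: [[0.932, -0.176, 0.316], [-0.166, -0.984, -0.059], [0.322, 0.003, -0.947]]
ft_force: [-0.4, -0.2, -0.1]
gripper_width: 0.0852
```

Call:
play_rows --pt "0 0 -1 0 0 0 1" --pt "0 0 -3 0 0 0 1" --pt "0 0 -6 0 0 0 1" --pt "0 0 -9 0 0 0 1" --pt "0 0 -12 0 0 0 1"

```text
t: 25.4
tool_pos: [0.4926, 0.0136, 0.1664]
eef_rot: [[0.932, -0.176, 0.316], [-0.166, -0.984, -0.059], [0.322, 0.003, -0.947]]
ft_force: [0.4, 0.4, 0.2]
gripper_width: 0.0853
```

Call:
play_rows --pt "0 0 -1 0 0 0 1" --pt "0 0 -2.5 0 0 0 1" --pt "0 0 -4 0 0 0 1" --pt "0 0 -4 0 0 0 1"

```text
t: 25.73
tool_pos: [0.4811, 0.016, 0.2092]
eef_rot: [[0.93, -0.176, 0.324], [-0.165, -0.984, -0.06], [0.33, 0.002, -0.944]]
ft_force: [0.9, -0.8, -0.1]
gripper_width: 0.0852
```

```bash
python3 - <<'E'
from h import *
im=viewer.grab_frame("wrist");p=viewer.camera_params("wrist");pr=lambda X:wproj(X,p)
q=models.trace("wrist","scoop")[0];v,e=fit([.583,.0,-.172],[P+[0,0,.004] for P in SCOOP],pr,q["pixels"]);print("scoop",q["score"],v.round(4),np.degrees(v[2]).round(1),round(e,3),"in tray",T([*v[:2],0]))
t=viewer.grab_frame("top")
for n in("crucible","beaker_50","slide_box","petri_3","plate_piece","chip_1"):
    for r in models.trace("top",n)[:2]:print(n,round(r["score"],2),np.round(r["uv"]),at_z("top",r["uv"],0).round(3)[:2])
a=cv2.resize(t[135:265,205:475],(800,385),interpolation=cv2.INTER_CUBIC);b=cv2.resize(im[0:170],(800,212))
cv2.imwrite("pics/fin.png",np.vstack([a,b])[:,:,::-1])
E
```

```text
scoop 0.73 [ 0.5882 -0.0046 -0.1752] -10.0 0.041 in tray [-0.0196 -0.006 ]
beaker_50 0.53 [375. 155.] [ 0.739 -0.267]
slide_box 0.71 [353. 253.] [ 0.373 -0.176]
petri_3 0.64 [258. 251.] [0.385 0.175]
plate_piece 0.71 [389. 220.] [ 0.495 -0.314]
plate_piece 0.44 [400. 209.] [ 0.534 -0.354]
chip_1 0.65 [393. 216.] [ 0.509 -0.329]
```

View pics/fin.png

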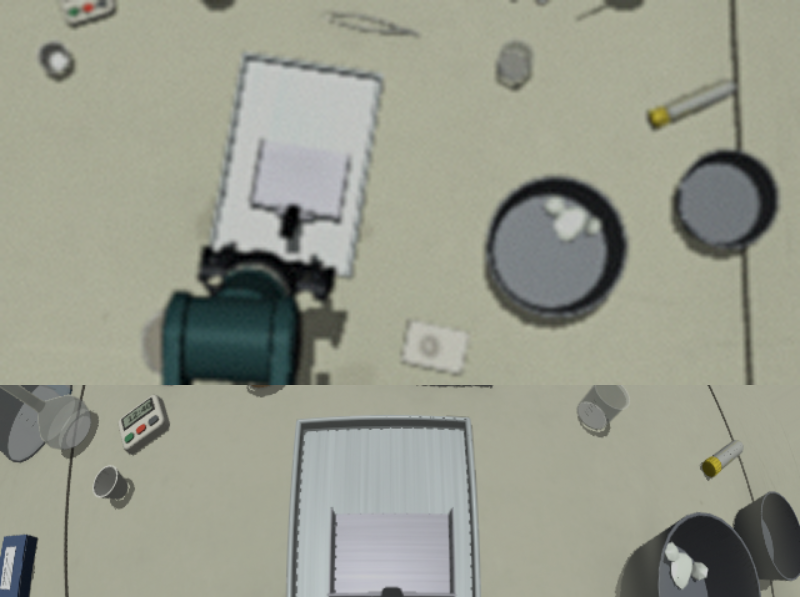

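All three pieces show in the large bin at (570,217), and the empty scoop lies flat in the tray at (300,180). The crucible, beaker and slide box stand where they were. Handing in.

```bash
python3 -c "
from station import order
print(order.close_job())"
```

```text
the job is handed in; nothing more can be done
None
```

I scooped all three porcelain pieces up against the tray's far lip, tipped them into the larger bin, and laid the empty scoop flat in the tray. I then let go and backed the gripper clear. It took about 26 s of the 72 s allowed.

**Last checks:**
- The final picture shows the plate piece and both chips in the large bin.
- The scoop fit puts it inside the tray, about 20 mm short of centre and square to it.
- The crucible, beaker and slide box stand where they were. The petri dish was partly hidden by the arm: its last reading was 0.385, 0.175 against 0.382, 0.149 at first. I put that down to the arm covering it, but did not confirm it with a clear view. The arm was not planned to pass near it.

**What did not go smoothly:**
- **Wedging at the lip:** on the first run the chips wedged with the edge about 6 mm short of the lip. The force reached about 34 N horizontally and 29 N vertically, and about 23 N on one lighter retry. I stopped there and did not push harder.
- **First lift:** tilting the scoop then left both chips ahead of the edge, so I backed off and went in again with small side-to-side strokes. All three then slid on at under 10 N.
- **Slip in the grip:** the scoop seems to have shifted by about 1° during the wedging. I allowed for it when setting it down.

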